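Lay the bench files in the rack by length

TASK

Put the four hand files from the bench mat into the notched file rack in order of length, the longest in the place nearest the bench vice and the shortest in the place farthest from it. Each file lies down in its own place, handle towards you on the front bar and blade on the rear bar, with the bright steel ferrule between the two bars. Do not disturb the micrometer, and leave all files lying still and let go.

Things in the scene. Friction and masses are not known exactly. Their poses are not given: they have to be found in the camera images.
- file_180: loose hand file, 180 mm long: flat dark steel blade 100 x 14 x 4 mm, pale wooden handle 80 mm long, up to 24 mm thick, ending in a round bright steel ferrule 16 mm thick, 22 mm long (good to grip across). Origin: under the ferrule's blade end at bench level, 8.6 mm below the file's axis; x level, to the blade tip; z up. At the start it lies sloping 0.0666 rad down to the tip, handle towards the robot, balance point at x = -6 mm
- file_216: loose hand file, 216 mm long: flat dark steel blade 130 x 16 x 4 mm, pale wooden handle 86 mm long, up to 25 mm thick, ending in a round bright steel ferrule 16 mm thick, 22 mm long (good to grip across). Origin: under the ferrule's blade end at bench level, 9.6 mm below the file's axis; x level, to the blade tip; z up. At the start it lies sloping 0.0583 rad down to the tip, handle towards the robot, balance point at x = 3 mm
- file_252: loose hand file, 252 mm long: flat dark steel blade 160 x 18 x 4.5 mm, pale wooden handle 92 mm long, up to 26 mm thick, ending in a round bright steel ferrule 16 mm thick, 22 mm long (good to grip across). Origin: under the ferrule's blade end at bench level, 10.4 mm below the file's axis; x level, to the blade tip; z up. At the start it lies sloping 0.0511 rad down to the tip, handle towards the robot, balance point at x = 17 mm
- file_288: loose hand file, 288 mm long: flat dark steel blade 190 x 20 x 5 mm, pale wooden handle 98 mm long, up to 27 mm thick, ending in a round bright steel ferrule 16 mm thick, 22 mm long (good to grip across). Origin: under the ferrule's blade end at bench level, 11.2 mm below the file's axis; x level, to the blade tip; z up. At the start it lies sloping 0.0458 rad down to the tip, handle towards the robot, balance point at x = 33 mm
- place_1: place of the fixed file rack, leftmost seen from the robot (greatest y): a black U notch on the front bar and one on the rear bar, centre 110 mm behind; each 44 mm wide inside, 18 mm long, cheeks 5 mm thick, 14 mm high. Origin: centre of the front notch's floor; x to the rear notch (floor 4 mm higher), z up. Origin 22 mm above the bench, 14 mm above the rack's board
- place_2: place of the fixed file rack, second from the left seen from the robot: a black U notch on the front bar and one on the rear bar, centre 110 mm behind; each 44 mm wide inside, 18 mm long, cheeks 5 mm thick, 14 mm high. Origin: centre of the front notch's floor; x to the rear notch (floor 4 mm higher), z up. Neighbouring places are 62 mm apart
- place_3: place of the fixed file rack, third from the left seen from the robot: a black U notch on the front bar and one on the rear bar, centre 110 mm behind; each 44 mm wide inside, 18 mm long, cheeks 5 mm thick, 14 mm high. Origin: centre of the front notch's floor; x to the rear notch (floor 4 mm higher), z up. A seated file's origin is at about z = 0 here, best at x = 45 mm
- place_4: place of the fixed file rack, rightmost seen from the robot (least y): a black U notch on the front bar and one on the rear bar, centre 110 mm behind; each 44 mm wide inside, 18 mm long, cheeks 5 mm thick, 14 mm high. Origin: centre of the front notch's floor; x to the rear notch (floor 4 mm higher), z up. All four places are alike
- vise: grey-blue bench vice, 330 mm long, jaws 125 mm wide, 165 mm high, fixed near the far left or the far right corner of the bench (a black granite surface plate has the other corner). Origin: at bench level under its spindle's T-handle, 207 mm before the centre of the round base; x points from there to the base
- micrometer: loose outside micrometer, grey C-shaped frame with steel barrel, 125 mm by 55 mm, 17 mm high, lying on the bench between the files and the rack; to be left alone. Origin: under its middle at bench level; x along its spindle
There are look-alikes about, which are no part of the job. Leave any purple look-alike of the file_216 alone.

How it is judged:
At the end, for the whole second after the job is handed in: From the vice's end the places hold the 288, 252, 216 and 180 mm files, each seated in both notches (height within 6 mm, parallel within 0.22 rad, x level within 0.08 rad) with the front notch's centre 18 to 100 mm behind the file's origin and within 13 mm sideways; all at rest (((world y of vise above 0 m and (x of place_1 in the frame of file_288 between -0.1 and -0.018 m and y of place_1 in the frame of file_288 between -0.013 and 0.013 m and z of file_288 in the frame of place_1 between -0.006 and 0.006 m and angle between the x axis of file_288 and the x axis of place_1, either way round below 0.22 rad and angle between file_288's own x axis and vertical between 1.49 and 1.65 rad) and (x of place_2 in the frame of file_252 between -0.1 and -0.018 m and y of place_2 in the frame of file_252 between -0.013 and 0.013 m and z of file_252 in the frame of place_2 between -0.006 and 0.006 m and angle between the x axis of file_252 and the x axis of place_2, either way round below 0.22 rad and angle between file_252's own x axis and vertical between 1.49 and 1.65 rad) and (x of place_3 in the frame of file_216 between -0.1 and -0.018 m and y of place_3 in the frame of file_216 between -0.013 and 0.013 m and z of file_216 in the frame of place_3 between -0.006 and 0.006 m and angle between the x axis of file_216 and the x axis of place_3, either way round below 0.22 rad and angle between file_216's own x axis and vertical between 1.49 and 1.65 rad) and (x of place_4 in the frame of file_180 between -0.1 and -0.018 m and y of place_4 in the frame of file_180 between -0.013 and 0.013 m and z of file_180 in the frame of place_4 between -0.006 and 0.006 m and angle between the x axis of file_180 and the x axis of place_4, either way round below 0.22 rad and angle between file_180's own x axis and vertical between 1.49 and 1.65 rad)) or (world y of vise below 0 m and (x of place_4 in the frame of file_288 between -0.1 and -0.018 m and y of place_4 in the frame of file_288 between -0.013 and 0.013 m and z of file_288 in the frame of place_4 between -0.006 and 0.006 m and angle between the x axis of file_288 and the x axis of place_4, either way round below 0.22 rad and angle between file_288's own x axis and vertical between 1.49 and 1.65 rad) and (x of place_3 in the frame of file_252 between -0.1 and -0.018 m and y of place_3 in the frame of file_252 between -0.013 and 0.013 m and z of file_252 in the frame of place_3 between -0.006 and 0.006 m and angle between the x axis of file_252 and the x axis of place_3, either way round below 0.22 rad and angle between file_252's own x axis and vertical between 1.49 and 1.65 rad) and (x of place_2 in the frame of file_216 between -0.1 and -0.018 m and y of place_2 in the frame of file_216 between -0.013 and 0.013 m and z of file_216 in the frame of place_2 between -0.006 and 0.006 m and angle between the x axis of file_216 and the x axis of place_2, either way round below 0.22 rad and angle between file_216's own x axis and vertical between 1.49 and 1.65 rad) and (x of place_1 in the frame of file_180 between -0.1 and -0.018 m and y of place_1 in the frame of file_180 between -0.013 and 0.013 m and z of file_180 in the frame of place_1 between -0.006 and 0.006 m and angle between the x axis of file_180 and the x axis of place_1, either way round below 0.22 rad and angle between file_180's own x axis and vertical between 1.49 and 1.65 rad))) and linear speed of each of file_288, file_252, file_216, file_180 below 0.02 m/s and angular speed of each of file_288, file_252, file_216, file_180 below 0.2 rad/s); the robot touches nothing.
It fails at once if the micrometer is disturbed (moved by more than 25 mm) (distance of micrometer from where it was at the start of the episode above 0.025 m).
It also fails if it takes over 99 s, if anything falls off the work surface, if the arm or the gripper's body presses on something with over 40 N, if the wrist force passes 120 N, or if a joint passes its speed limit or range.

ROBOT

A 6-joint arm with a two-finger parallel gripper is mounted at the origin on the work surface. World frame = base frame: x ahead of the robot, y to its left, z up, the work surface at z = 0. Lengths are in m, angles in rad, forces in N, time in s.
With the tool pointing down it reaches from about 0.35 to 0.775 m from the base axis. Payload 5.5 kg.
Tool frame: the origin (TCP) lies at the very end of the fingers, on their centre line; the grasp point (between the pads) lies 19 mm behind it; z points along the fingers, y is the direction in which the jaws open and shut (so a half turn about z gives the same grasp; the last joint's range is limited). The gripper opens to 85 mm and grips with 20 to 120 N. Pads are 22 mm wide; open, the fingers measure 114 mm over their backs; the gripper's body (76 mm by 85 mm) begins 54 mm behind the grasp point. The pads swing forward as they close: fully open they stand 13 mm farther back than shut.
Start: joints at [-1.384, 0.313, 0.046, 1.304, 0, 1.431], TCP at [0.185, -0.545, 0.231] pointing down, gripper open.
Joint ranges: [-2.76, 2.76], [-0.86, 1.69], [-1.03, 1.26], [-2.2, 2.34], [-1.47, 1.5], [-3.14, 3.14]. Speed limits (rad/s): [2.57, 2.57, 3.14, 3.14, 3.14, 3.14].

INTERFACE

Orientations are given as [roll, pitch, yaw] about the fixed x, y, z axes, in that order (R = Rz(yaw) Ry(pitch) Rx(roll)).
In Python, from workcell import read_state, eyes, bot gives the robot as it stands. The module is installed in compiled form; this text tells all that it offers.
- The arm moves only by the tool send_rows, never from a script. Its argument "rows" is a list that holds one entry, the list of rows, each a list of 7 numbers: the shift along the tool's x, y, z in m, then the turn, a rotation vector about the tool's x, y, z in degrees, then the opening in per cent of the stroke, from 0 (shut) to 100 (fully open). In form: [[[x, y, z, wx, wy, wz, fingers], ...]]. A call has 1 to 12 rows; each row shifts and turns the commanded pose from where the row before left it, along the tool's axes as they then stand; what a row does not reach is not made up. A row lasts 1/8 s, in which the tool goes at most 62.5 mm and 10.7 degrees, less where a joint would pass 70% of its speed; a pose out of reach is approached as far as the arm can. A call is refused whole if a number of a shift passes 0.0625 or a number of a turn 10.7, either way. A call with a gripper value outside its range is refused whole. The fingers move at their own pace and stop on an object; "force" is the grip in N (left out, the last holds). Time passes only in rows, so rows that do not move let the fingers close. It gives the time, the measured TCP pose, the force and the opening at its end, in the units of the state.
- read_state(): the state, without advancing time (a new reading comes with each control period).
- eyes.capture(name): name is "scene" or "side" or "wrist"; returns the picture (480x640x3 uint8, red, green, blue); there is no depth.
- eyes.camera_model(name): a dict with "mtx" (3x3 intrinsics, pixels), "extrinsics" (4x4, takes a point from camera to world coordinates); the wrist camera has in their place "tool_from_camera" (4x4, takes a point from camera to tool coordinates, whose origin is the TCP and whose axes are the flange's). Camera axes: x right, y up, looking along -z (the intrinsics and any distortion apply to the point x, -y, -z); pixel columns grow to the right and rows downward; lengths in m; the calibration is good to about 2 mm. A picture is of the moment at which its call begins: read the wrist's pose just before it. camera_model takes no time and is no camera call.
- bot.finish_job(): hands the job in, once; it reports no verdict.
The state is a dict: "clock": time; "joint_pos": joint angles; "dq": joint speeds; "joint_efforts": joint torques, N m; "eef_pos": TCP position; "orientation": TCP orientation; "force": force on the tool from outside, world axes, zero at the start; "torque": the same for the moment, N m; "gripper_width": finger opening in m.
Only numpy, scipy, OpenCV 4.12 (cv2) and the standard library are available. Lean on these libraries where they do the work, as an engineer would, in place of code of your own. Each camera call takes 0.05 s, during which the arm holds its last target.

## Working session

There is one attempt and no reset: what is moved stays moved. The work goes in short steps, Python scripts to look and compute and a tool call to move; the robot and the scene stay as the last step left them, time stands still between calls to the robot, and variables do not carry over. Pictures are saved under pics/ and viewed, and the job is handed in when it is done.

Besides the shell and the picture viewer there is one more tool, called by a JSON object that holds its "api" and its "payload". send_rows: Moves the arm, as the interface text tells. Its arguments: {"type":"object","properties":{"rows":{"type":"array","items":{"type":"array","items":{"type":"array","items":{"type":"number"}}}},"force":{"type":"number"}},"required":["rows"]}

```bash
mkdir -p pics; python3 - <<'E'
from workcell import read_state, eyes, bot
import cv2
for n in ["scene","side"]:
    im=eyes.capture(n); cv2.imwrite(f"pics/{n}0.png",im[:,:,::-1])
    print(n,eyes.camera_model(n))
print(eyes.camera_model("wrist"))
print(read_state())
E
```

```text
scene {'mtx': array([[476.88043141,   0.        , 320.71260753],
       [  0.        , 476.88043141, 238.3825597 ],
       [  0.        ,   0.        ,   1.        ]]), 'extrinsics': array([[ 0.56795901, -0.68154781,  0.46142729,  0.92041084],
       [ 0.82294749,  0.46110844, -0.3318681 , -0.39155972],
       [ 0.01341596,  0.56821791,  0.82276875,  1.02640178],
       [ 0.        ,  0.        ,  0.        ,  1.        ]])}
side {'mtx': array([[495.05020676,   0.        , 311.42100738],
       [  0.        , 495.05020676, 243.98791156],
       [  0.        ,   0.        ,   1.        ]]), 'extrinsics': array([[ 0.81962349,  0.28695515, -0.49585691, -0.34427245],
       [-0.57271259,  0.38810951, -0.72206045, -1.07961547],
       [-0.01475218,  0.8758012 ,  0.4824465 ,  0.78066938],
       [ 0.        ,  0.        ,  0.        ,  1.        ]])}
{'mtx': array([[399.34940787,   0.        , 314.9346127 ],
       [  0.        , 399.34940787, 239.85048256],
       [  0.        ,   0.        ,   1.        ]]), 'tool_from_camera': array([[ 3.67767897e-04,  9.46953444e-01,  3.21370564e-01,
 
[... 249 characters left out ...]
+00,
         1.00000000e+00]])}
{'clock': 0.1, 'joint_pos': array([-1.38360761e+00,  3.13915495e-01,  4.50569523e-02,  1.30360283e+00,
       -2.80721214e-05,  1.43119576e+00]), 'dq': array([-0.00089273, -0.00202342,  0.00227502, -0.00057348,  0.00186197,
       -0.00048511]), 'joint_efforts': array([ 2.28480661e-03, -4.81725097e+01,  2.99244672e+01,  1.27526021e-02,
       -1.29888053e-04,  3.47330356e-06]), 'eef_pos': array([ 0.1844705 , -0.54410449,  0.23048905]), 'orientation': array([-3.13993990e+00, -2.03888385e-04,  3.26789135e-01]), 'force': array([ 0.06697886, -0.2271794 , -0.89183639]), 'torque': array([ 0.01771511,  0.01123102, -0.02161896]), 'gripper_width': 0.08518618999605934}
```

View pics/scene0.png

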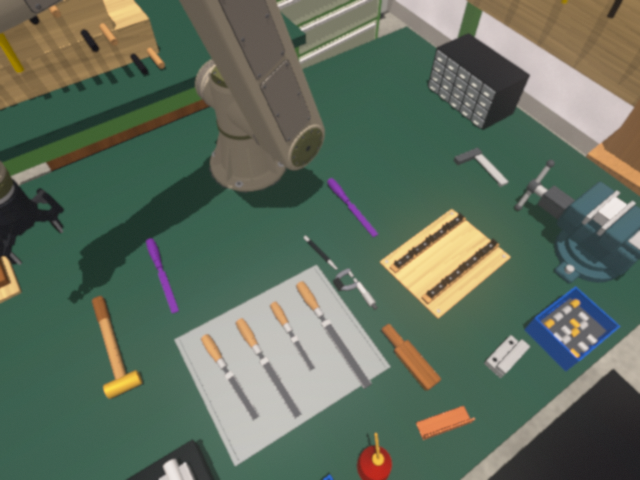

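View pics/side0.png

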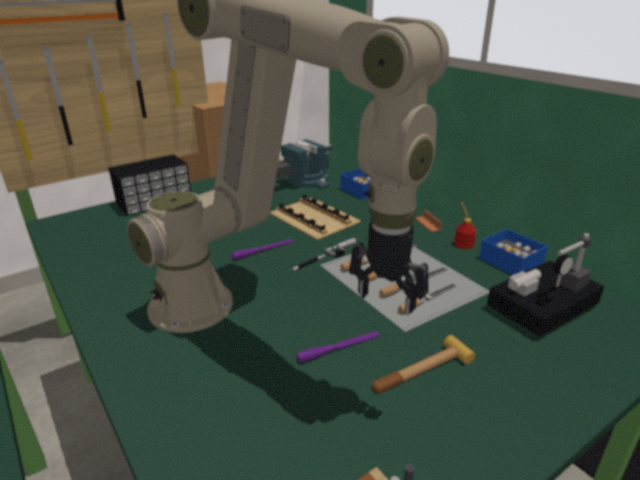

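The vice is at the scene's upper right (world left). There are four wooden-handled files on the mat, with handles at about (210,345), (245,330), (278,310) and (305,292). The two purple look-alikes at (352,207) and (160,275) are off the mat, so I'll leave them. Next I'll enlarge the files and the rack.

```bash
cat > h.py <<'E'
import numpy as np, cv2
from workcell import read_state, eyes
from scipy.spatial.transform import Rotation as R
def ray2(K,T,u,v,z):
    d=np.array([(u-K[0,2])/K[0,0],-(v-K[1,2])/K[1,1],-1.0])
    d=T[:3,:3]@d; o=T[:3,3]; return o+d*(z-o[2])/d[2]
def px(n,u,v,z):
    m=eyes.camera_model(n); return ray2(m["mtx"],m["extrinsics"],u,v,z)
def tcpT(s):
    T=np.eye(4);T[:3,:3]=R.from_euler('xyz',s["orientation"]).as_matrix();T[:3,3]=s["eef_pos"];return T
def wproj(T,P,K):
    Ti=np.linalg.inv(T); c=Ti[:3,:3]@np.asarray(P)+Ti[:3,3]
    return K[0,0]*c[0]/-c[2]+K[0,2], K[1,1]*-c[1]/-c[2]+K[1,2]
def proj(n,P):
    m=eyes.camera_model(n); return wproj(m["extrinsics"],P,m["mtx"])
E
python3 - <<'E'
import cv2
im=cv2.imread("pics/scene0.png")
cv2.imwrite("pics/cA.png",cv2.resize(im[265:430,180:400],None,fx=3.5,fy=3.5,interpolation=cv2.INTER_CUBIC))
cv2.imwrite("pics/cB.png",cv2.resize(im[195:325,370:520],None,fx=4.5,fy=4.5,interpolation=cv2.INTER_CUBIC))
E
```

```text
(no output)
```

View pics/cA.png

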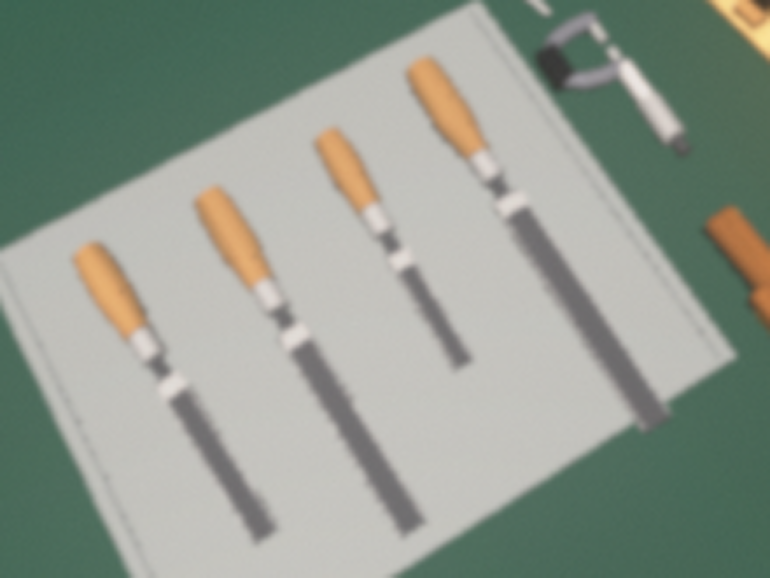

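View pics/cB.png

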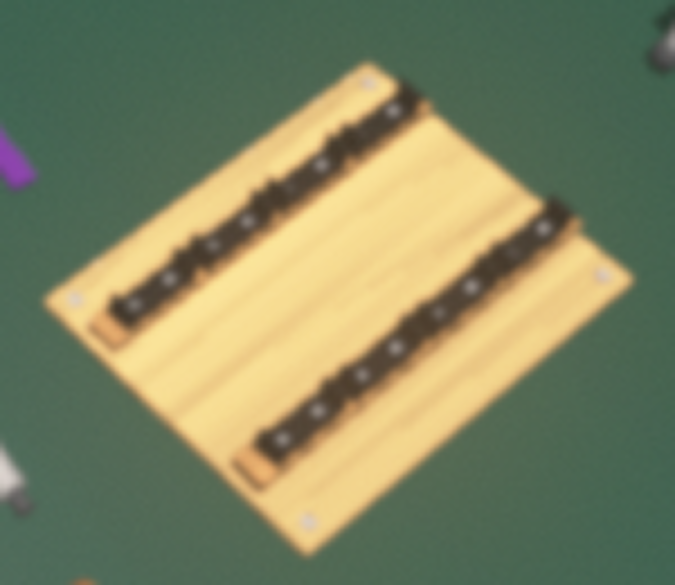

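```bash
python3 - <<'E'
from h import *
np.set_printoptions(precision=4,suppress=True)
F=[(135,304),(170,279),(212,245),(247,221),(288,188),(321,165),(360,135),(393,111)]
B=[(283,439),(318,411),(362,374),(396,347),(438,314),(471,287),(513,254),(544,228)]
f=np.array([px("scene",370+u/4.5,195+v/4.5,.022) for u,v in F]);b=np.array([px("scene",370+u/4.5,195+v/4.5,.026) for u,v in B])
fc=(f[::2]+f[1::2])/2; bc=(b[::2]+b[1::2])/2
print(fc,bc,sep="\n"); print(np.diff(fc,axis=0),np.linalg.norm(fc-bc,axis=1))
d=(bc-fc).mean(0); print("yaw from fb",np.degrees(np.arctan2(d[1],d[0])))
d=fc[-1]-fc[0]; print("yaw from row",np.degrees(np.arctan2(-d[0],d[1])), np.linalg.norm(d)/3, np.linalg.norm(bc[-1]-bc[0])/3)
# files: handle butt, ferrule blade end, tip (crop A)
A={"a":[(92,250),(153,357),(264,535)],"b":[(212,195),(274,305),(413,528)],"c":[(328,135),(381,227),(461,364)],"d":[(424,66),(489,173),(655,422)]}
for k,v in A.items():
    p=[px("scene",180+u/3.5,265+w/3.5,z) for (u,w),z in zip(v,[.016,.010,.004])]
    x=p[2]-p[0]; print(k,*p,"len",np.linalg.norm(x),np.linalg.norm(p[2]-p[1]),"yaw",np.degrees(np.arctan2(x[1],x[0])))
m=[px("scene",180+u/3.5,265+w/3.5,.008) for u,w in [(555,65),(680,145)]];print("mic",m)
m=[px("scene",u,v,0) for u,v in [(305,237),(340,272)]];print("black thing",m)
m=[px("scene",180+u/3.5,265+w/3.5,0) for u,w in [(0,250),(480,0),(735,355)]];print("mat",m)
E
```

```text
[[0.5265 0.1484 0.022 ]
 [0.5211 0.2097 0.022 ]
 [0.5158 0.2716 0.022 ]
 [0.511  0.3328 0.022 ]]
[[0.6361 0.1571 0.026 ]
 [0.6306 0.2193 0.026 ]
 [0.6261 0.2805 0.026 ]
 [0.6212 0.3433 0.026 ]]
[[-0.0054  0.0613  0.    ]
 [-0.0052  0.0618  0.    ]
 [-0.0048  0.0612  0.    ]] [0.11   0.11   0.1107 0.1107]
yaw from fb 4.904197008867252
yaw from row 4.779981382678849 0.06167698250097056 0.06224479869920807
a [ 0.43   -0.3491  0.016 ] [ 0.5122 -0.3499  0.01  ] [ 0.6421 -0.3466  0.004 ] len 0.21243221850789593 0.1301294476509434 yaw 0.6821361875226584
b [ 0.4397 -0.2668  0.016 ] [ 0.5253 -0.2707  0.01  ] [ 0.6884 -0.272   0.004 ] len 0.24907059578211682 0.16319898415942782 yaw -1.1806155254443973
c [ 0.4451 -0.1812  0.016 ] [ 0.5187 -0.1862  0.01  ] [ 0.6222 -0.193   0.004 ] len 0.17791286422952685 0.10390200638836951 yaw -3.814757991864123
d [ 0.4371 -0.0989  0.016 ] [ 0.5266 -0.106   0.01  ] [ 0.7196 -0.115   0.004 ] len 0.2832324473412798 0.19335298750956337 yaw -3.2469599846604025
mic [array([ 0.4838, -0.0208,  0.008 ]), array([0.5814, 0.0131, 0.008 ])]
black thing [array([ 0.3181, -0.0092,  0.    ]), array([0.4557, 0.0044, 0.    ])]
mat [array([ 0.3886, -0.3978,  0.    ]), array([ 0.4068, -0.0313,  0.    ]), array([ 0.7138, -0.0461,  0.    ])]
```

Files by length: a (190,345) = 216, b (245,330) = 252, c (285,312) = 180, d (315,295) = 288. The measured lengths of 212, 249, 178 and 283 mm match. The vice is at y>0, so place_1 (y≈0.333) gets the 288. I'll write a planner that turns target poses into tool-axis rows.

```bash
cat >> h.py <<'E'
def plan(goal,yaw_deg,n,grip,pitch=0.0,start=None,spin=None):
    """rows from current pose to TCP goal, tool down, yaw deg, pitch about tool y deg"""
    s=read_state(); T=tcpT(s) if start is None else start
    Rg=R.from_euler('xyz',[180,0,yaw_deg],degrees=True)*R.from_rotvec([0,np.radians(pitch),0])
    R0=R.from_matrix(T[:3,:3]); rel=(R0.inv()*Rg).as_rotvec()
    if spin is not None and np.sign(rel[2])!=spin:
        th=np.linalg.norm(rel); rel=rel/th*(th-2*np.pi)
    p=T[:3,3].copy(); Rc=R0; step=rel/n; dp=(np.asarray(goal)-p)/n
    rows=[]
    for i in range(n):
        r=np.r_[np.round(Rc.inv().apply(dp),4),np.round(np.degrees(step),2),grip]; rows.append(r)
        Rc=Rc*R.from_rotvec(step)
    u=np.unique(np.array(rows),axis=0)
    print("n",n,"from",T[:3,3].round(4)); 
    for r in (rows[:1] if len(u)==1 else rows): print([float(x) for x in r],end=",\n")
    Te=np.eye(4);Te[:3,:3]=Rg.as_matrix();Te[:3,3]=goal;return Te
E
python3 - <<'E'
from h import *
plan([.519,-.106,.20],176.7,16,100,spin=-1)
E
```

```text
n 16 from [ 0.1845 -0.5441  0.2305]
[0.0286, -0.0192, 0.0019, -0.0, -0.01, -9.87, 100.0],
[0.0315, -0.014, 0.0019, -0.0, -0.01, -9.87, 100.0],
[0.0334, -0.0084, 0.0019, -0.0, -0.01, -9.87, 100.0],
[0.0344, -0.0026, 0.0019, -0.0, -0.01, -9.87, 100.0],
[0.0343, 0.0034, 0.0019, -0.0, -0.01, -9.87, 100.0],
[0.0332, 0.0092, 0.0019, -0.0, -0.01, -9.87, 100.0],
[0.0311, 0.0147, 0.0019, -0.0, -0.01, -9.87, 100.0],
[0.0281, 0.0199, 0.0019, -0.0, -0.01, -9.87, 100.0],
[0.0243, 0.0244, 0.0019, -0.0, -0.01, -9.87, 100.0],
[0.0198, 0.0282, 0.0019, -0.0, -0.01, -9.87, 100.0],
[0.0147, 0.0312, 0.0019, -0.0, -0.01, -9.87, 100.0],
[0.0091, 0.0332, 0.0019, -0.0, -0.01, -9.87, 100.0],
[0.0033, 0.0343, 0.0019, -0.0, -0.01, -9.87, 100.0],
[-0.0027, 0.0343, 0.0019, -0.0, -0.01, -9.87, 100.0],
[-0.0085, 0.0334, 0.0019, -0.0, -0.01, -9.87, 100.0],
[-0.0141, 0.0314, 0.0019, -0.0, -0.01, -9.87, 100.0],
```

{"api": "send_rows", "payload": {"rows": [[[0.029, -0.019, 0.002, 0, 0, -9.9, 100], [0.0315, -0.014, 0.002, 0, 0, -9.9, 100], [0.0335, -0.0085, 0.002, 0, 0, -9.9, 100], [0.0345, -0.0025, 0.002, 0, 0, -9.9, 100], [0.0345, 0.0035, 0.002, 0, 0, -9.9, 100], [0.033, 0.009, 0.002, 0, 0, -9.9, 100], [0.031, 0.015, 0.002, 0, 0, -9.9, 100], [0.028, 0.02, 0.002, 0, 0, -9.9, 100], [0.0245, 0.0245, 0.002, 0, 0, -9.9, 100], [0.02, 0.028, 0.002, 0, 0, -9.9, 100], [0.0145, 0.031, 0.002, 0, 0, -9.9, 100], [0.009, 0.033, 0.002, 0, 0, -9.9, 100]]]}}

```text
clock: 1.6
eef_pos: [0.4356, -0.2147, 0.2069]
orientation: [-3.141, -0.001, 2.406]
force: [-0.2, -0.2, -0.2]
gripper_width: 0.0853
```

{"api": "send_rows", "payload": {"rows": [[[0.0035, 0.0345, 0.002, 0, 0, -9.9, 100], [-0.0025, 0.0345, 0.002, 0, 0, -9.9, 100], [-0.0085, 0.0335, 0.002, 0, 0, -9.9, 100], [-0.014, 0.0315, 0.002, 0, 0, -9.5, 100], [0, 0, 0, 0, 0, 0, 100], [0, 0, 0, 0, 0, 0, 100]]]}}

```text
clock: 2.35
eef_pos: [0.5176, -0.105, 0.1989]
orientation: [-3.141, -0.001, 3.083]
force: [0.1, 0.6, 0.5]
gripper_width: 0.0853
```

```bash
python3 - <<'E'
from h import *
s=read_state(); im=eyes.capture("wrist"); cv2.imwrite("pics/w1.png",im[:,:,::-1]); np.save("w1.npy",tcpT(s))
print(s["clock"],s["eef_pos"],np.degrees(s["orientation"]),s["force"],s["joint_pos"])
E
```

```text
2.35 [ 0.51758185 -0.10501531  0.19888896] [-1.79993588e+02 -6.61626868e-02  1.76666636e+02] [0.06336358 0.55683229 0.49403485] [-3.51988535e-01  2.35551196e-01 -1.38305521e-01  1.19801247e+00
 -4.41539721e-04 -2.93810191e-01]
```

View pics/w1.png

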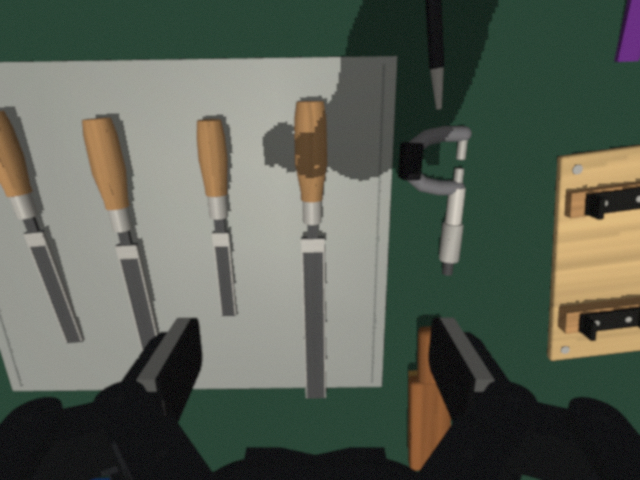

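The wrist view shows the 288 in the centre with its butt at (311,101), ferrule at rows 201–224 around column 313, and tip at (316,398). The micrometer is to its right. I'll refine the positions from these pixels.

```bash
cat >> h.py <<'E'
def wpx(T,u,v,z):
    m=eyes.camera_model("wrist"); return ray2(m["mtx"],T@m["tool_from_camera"],u,v,z)
E
python3 - <<'E'
from h import *
np.set_printoptions(precision=4,suppress=True)
T=np.load("w1.npy")
D={"288":[(311,101),(313,201),(313,224),(316,398)],"180":[(211,120),(218,198),(219,220),(229,316)],"252":[(101,120),(119,209),(123,233),(150,342)],"216":[(5,110),(20,196),(28,219),(76,342)]}
for k,v in D.items():
    p=[wpx(T,u,w,z) for (u,w),z in zip(v,[.016,.014,.012,.004])]
    x=p[3]-p[0]; print(k,*p,"len",np.linalg.norm(x),"yaw",np.degrees(np.arctan2(x[1],x[0])))
print(wpx(T,592,204,.026), wpx(T,588,330,.026))
print("rack dots",[wpx(T,*q,.022) for q in [(606,203),(638,199)]],[wpx(T,*q,.026) for q in [(600,324),(633,320)]])
E
```

```text
288 [ 0.4313 -0.1017  0.016 ] [ 0.5105 -0.1049  0.014 ] [ 0.5311 -0.1061  0.012 ] [ 0.7202 -0.1143  0.004 ] len 0.2894395794801343 yaw -2.4927052202253535
180 [ 0.4407 -0.1806  0.016 ] [ 0.5033 -0.1841  0.014 ] [ 0.5229 -0.1864  0.012 ] [ 0.6201 -0.1917  0.004 ] len 0.18013019992463444 yaw -3.5450947704063815
252 [ 0.4358 -0.2665  0.016 ] [ 0.5079 -0.2689  0.014 ] [ 0.5297 -0.271   0.012 ] [ 0.6442 -0.2725  0.004 ] len 0.2088195970157691 yaw -1.632523792732977
216 [ 0.4241 -0.3392  0.016 ] [ 0.492 -0.349  0.014] [ 0.5125 -0.3496  0.012 ] [ 0.64   -0.3447  0.004 ] len 0.2162557545728209 yaw -1.4503905208801187
[0.5232 0.121  0.026 ] [0.6411 0.1365 0.026 ]
rack dots [array([0.5242, 0.1352, 0.022 ]), array([0.5223, 0.1607, 0.022 ])] [array([0.6355, 0.1463, 0.026 ]), array([0.633 , 0.1752, 0.026 ])]
```

```bash
python3 - <<'E'
from h import *
plan([.520,-.1053,.004],177.3,5,100)
E
```

```text
n 5 from [ 0.5175 -0.1054  0.1991]
[-0.0005, 0.0, 0.039, -0.0, -0.01, -0.13, 100.0],
```

{"api": "send_rows", "payload": {"rows": [[[-0.0005, 0, 0.045, 0, 0, -0.2, 100], [-0.0005, 0, 0.045, 0, 0, -0.2, 100], [-0.0005, 0, 0.045, 0, 0, -0.2, 70], [-0.0005, 0, 0.04, 0, 0, 0, 60], [0, 0, 0.02, 0, 0, 0, 50], [0, 0, 0, 0, 0, 0, 0], [0, 0, 0, 0, 0, 0, 0], [0, 0, 0, 0, 0, 0, 0], [0, 0, 0, 0, 0, 0, 0]]], "force": 100}}

```text
clock: 3.52
eef_pos: [0.5206, -0.1054, 0.0051]
orientation: [-3.141, 0.001, 3.095]
force: [0.0, -0.2, -1.6]
gripper_width: 0.0121
```

```bash
python3 - <<'E'
from h import *
s=read_state(); print(s["force"],s["gripper_width"])
im=eyes.capture("wrist"); cv2.imwrite("pics/w2.png",im[:,:,::-1])
E
```

```text
[ 0.00697171 -0.16773969 -1.64092239] 0.012147271595975742
```

View pics/w2.png

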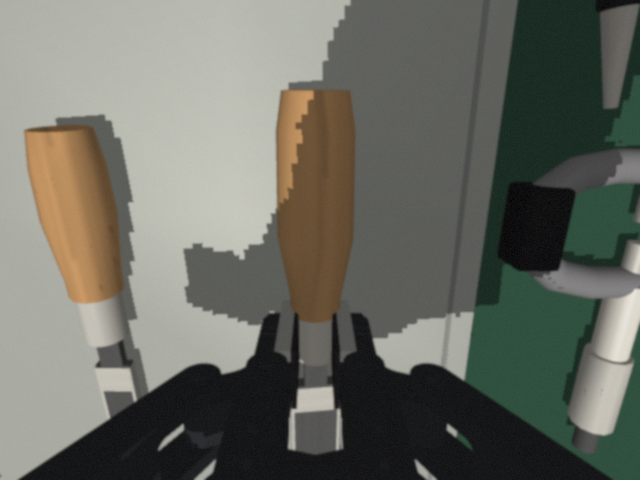

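{"api": "send_rows", "payload": {"rows": [[[0, 0, 0, 0, 0, 0, 0], [0, 0, 0, 0, 0, 0, 0]]]}}

```text
clock: 3.82
eef_pos: [0.5205, -0.1053, 0.0048]
orientation: [-3.141, 0.001, 3.095]
force: [-0.2, 0.4, 2.9]
gripper_width: 0.0122
```

{"api": "send_rows", "payload": {"rows": [[[0, 0, -0.01, 0, 0, 0, 0], [0, 0, -0.02, 0, 0, 0, 0], [0, 0, -0.02, 0, 0, 0, 0], [0, 0, 0, 0, 0, 0, 0]]]}}

```text
clock: 4.32
eef_pos: [0.5214, -0.1055, 0.056]
orientation: [-3.141, 0.003, 3.095]
force: [-0.5, -0.6, -2.6]
gripper_width: 0.0122
```

```bash
python3 - <<'E'
from h import *
s=read_state(); print(s["force"],s["torque"],s["gripper_width"])
im=eyes.capture("wrist"); cv2.imwrite("pics/w3.png",im[:,:,::-1])
im=eyes.capture("side"); cv2.imwrite("pics/s3.png",cv2.resize(im[200:330,300:500,::-1],None,fx=4,fy=4,interpolation=cv2.INTER_CUBIC))
E
```

```text
[-0.48220344 -0.62546763 -2.60655759] [ 0.02726844  0.04189532 -0.01524935] 0.012167572393868306
```

View pics/w3.png

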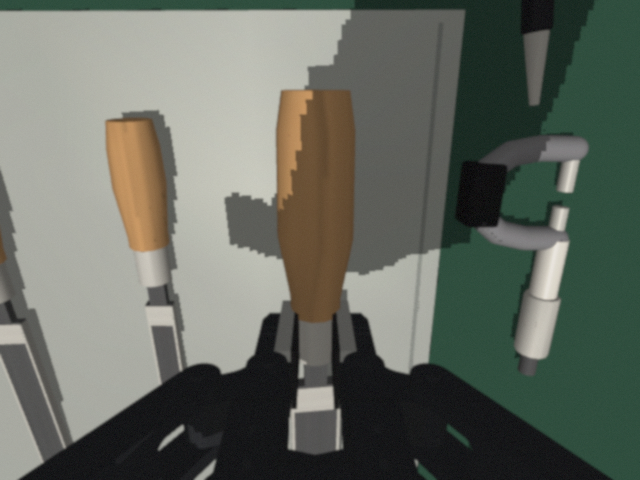

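View pics/s3.png

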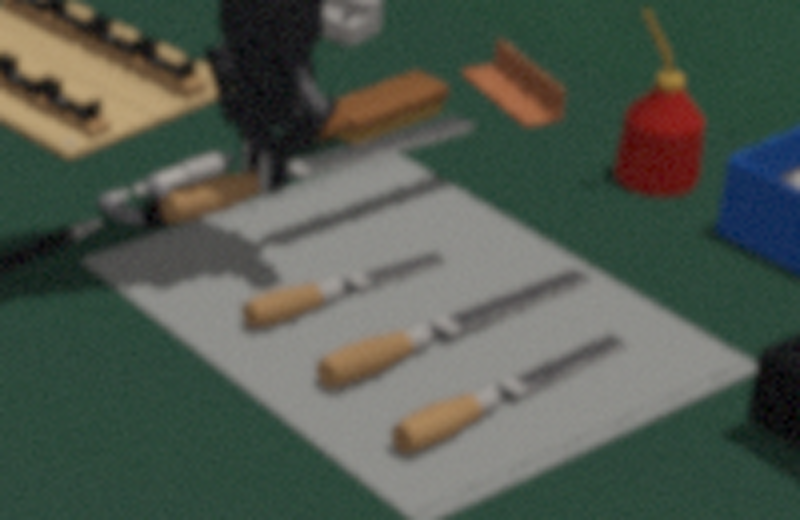

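The 288 is gripped rigidly, with the view unchanged after lifting. Next I'll carry it to hover over place_1.

```bash
python3 - <<'E'
from h import *
s=read_state();print(s["eef_pos"])
T=tcpT(s);T[2,3]=.13
plan([.546,.336,.13],184.8,10,0,pitch=-2.6,start=T)
E
```

```text
[ 0.51993111 -0.10501001  0.05413986]
n 10 from [ 0.5199 -0.105   0.13  ]
[-0.0005, 0.0442, -0.0, -0.02, -0.26, -0.75, 0.0],
[-0.0011, 0.0442, 0.0, -0.02, -0.26, -0.75, 0.0],
[-0.0017, 0.0441, 0.0, -0.02, -0.26, -0.75, 0.0],
[-0.0023, 0.0441, 0.0001, -0.02, -0.26, -0.75, 0.0],
[-0.0029, 0.0441, 0.0001, -0.02, -0.26, -0.75, 0.0],
[-0.0034, 0.044, 0.0001, -0.02, -0.26, -0.75, 0.0],
[-0.004, 0.044, 0.0001, -0.02, -0.26, -0.75, 0.0],
[-0.0046, 0.0439, 0.0002, -0.02, -0.26, -0.75, 0.0],
[-0.0051, 0.0439, 0.0002, -0.02, -0.26, -0.75, 0.0],
[-0.0057, 0.0438, 0.0002, -0.02, -0.26, -0.75, 0.0],
```

{"api": "send_rows", "payload": {"rows": [[[0, 0, -0.04, 0, 0, 0, 0], [-0.0005, 0.02, -0.036, 0, -0.26, 0, 0], [-0.001, 0.044, 0, 0, -0.26, -0.8, 0], [-0.0015, 0.044, 0, 0, -0.26, -0.8, 0], [-0.002, 0.044, 0, 0, -0.26, -0.8, 0], [-0.003, 0.044, 0, 0, -0.26, -0.8, 0], [-0.0035, 0.044, 0, 0, -0.26, -0.8, 0], [-0.004, 0.044, 0, 0, -0.26, -0.8, 0], [-0.0045, 0.044, 0, 0, -0.26, -0.8, 0], [-0.005, 0.044, 0, 0, -0.26, -0.8, 0], [-0.0055, 0.044, 0, 0, -0.26, -0.8, 0], [-0.004, 0.025, 0, 0, -0.26, -0.8, 0]]]}}

```text
clock: 5.92
eef_pos: [0.5488, 0.3385, 0.129]
orientation: [-3.137, 0.047, -3.046]
force: [-0.6, -0.1, -2.0]
gripper_width: 0.0125
```

{"api": "send_rows", "payload": {"rows": [[[0, 0, 0, 0, 0, 0, 0], [0, 0, 0, 0, 0, 0, 0]]]}}

```text
clock: 6.18
eef_pos: [0.5491, 0.3358, 0.1295]
orientation: [-3.137, 0.047, -3.049]
force: [-0.1, 0.7, -2.9]
gripper_width: 0.0121
```

```bash
python3 - <<'E'
from h import *
s=read_state(); print(s["clock"],s["eef_pos"],np.degrees(s["orientation"]),s["force"],s["gripper_width"]); np.save("w4.npy",tcpT(s))
im=eyes.capture("wrist"); cv2.imwrite("pics/w4.png",im[:,:,::-1])
im=eyes.capture("scene"); cv2.imwrite("pics/s4.png",im[:,:,::-1])
E
```

```text
6.175 [0.54907993 0.33584141 0.12948999] [-179.71041018    2.71514833 -174.67428   ] [-0.13941013  0.71082544 -2.87605853] 0.012089131328205287
```

View pics/w4.png

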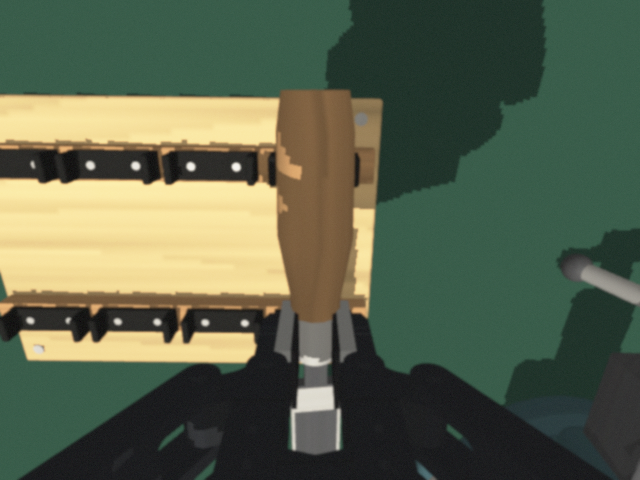

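View pics/s4.png

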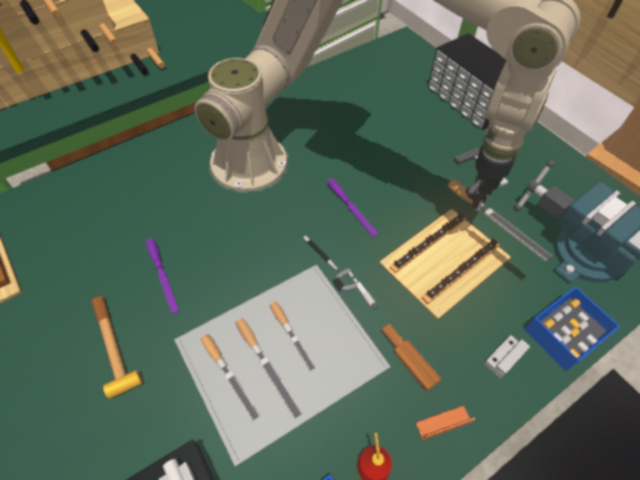

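The wrist view shows the front dots of place_2 at (191/236,167) and place_3 at (90/136,165), and the rear dots at (205/247,323) and (117/160,321). The vice handle ball is at (575,265).

```bash
python3 - <<'E'
from h import *
np.set_printoptions(precision=4,suppress=True)
T=np.load("w4.npy")
f=[wpx(T,*q,.022) for q in [(213.5,167),(113,165)]]; b=[wpx(T,*q,.026) for q in [(226,323),(138.5,321)]]
print("f2,f3",f,"b2,b3",b)
pt=f[0]-f[1]; print("pitch",np.linalg.norm(pt),"yaw",np.degrees(np.arctan2(-pt[0],pt[1])), [np.degrees(np.arctan2(*(y-x)[1::-1])) for x,y in zip(f,b)])
print("p1 est",f[0]+pt/np.linalg.norm(pt)*.062)
for z in (0.05,.1,.13):print("vice ball",wpx(T,575,265,z),px("scene",550,165,z))
E
```

```text
f2,f3 [array([0.5134, 0.2704, 0.022 ]), array([0.518 , 0.2084, 0.022 ])] b2,b3 [array([0.6233, 0.2802, 0.026 ]), array([0.6276, 0.2183, 0.026 ])]
pitch 0.06217022684266818 yaw 4.240603963504665 [np.float64(5.126351104815222), np.float64(5.157498498971709)]
p1 est [0.5088 0.3322 0.022 ]
vice ball [0.5461 0.4935 0.05  ] [0.5276 0.6781 0.05  ]
vice ball [0.5262 0.456  0.1   ] [0.5477 0.6233 0.1   ]
vice ball [0.5143 0.4334 0.13  ] [0.5598 0.5905 0.13  ]
```

```bash
python3 - <<'E'
from h import *
plan([.546,.3357,.0285],184.9,4,0,pitch=-2.6)
E
```

```text
n 4 from [0.5496 0.3354 0.1302]
[0.0021, 0.0003, 0.0253, -0.06, 0.04, 0.09, 0.0],
[0.0021, 0.0002, 0.0254, -0.06, 0.04, 0.09, 0.0],
[0.0021, 0.0002, 0.0254, -0.06, 0.04, 0.09, 0.0],
[0.0021, 0.0002, 0.0254, -0.06, 0.04, 0.09, 0.0],
```

{"api": "send_rows", "payload": {"rows": [[[0.002, 0, 0.03, -0.1, 0, 0.1, 0], [0.002, 0, 0.03, -0.1, 0, 0.1, 0], [0.002, 0, 0.025, -0.1, 0, 0.1, 0], [0.002, 0, 0.012, 0, 0, 0.1, 0], [0, 0, 0.004, 0, 0, 0, 0], [0, 0, 0, 0, 0, 0, 0], [0, 0, 0, 0, 0, 0, 0]]]}}

```text
clock: 7.15
eef_pos: [0.5478, 0.3365, 0.0307]
orientation: [3.139, 0.052, -3.056]
force: [-0.4, 0.7, -1.9]
gripper_width: 0.0121
```

{"api": "send_rows", "payload": {"rows": [[[0, 0, 0.002, 0, 0, 0, 0], [0, 0, 0.001, 0, 0, 0, 0], [0, 0, 0, 0, 0, 0, 20], [0, 0, 0, 0, 0, 0, 40], [0, 0, 0, 0, 0, 0, 45], [0, 0, 0, 0, 0, 0, 45]]]}}

```text
clock: 7.9
eef_pos: [0.5469, 0.3361, 0.0264]
orientation: [3.14, 0.049, -3.055]
force: [0.6, -0.3, -0.4]
gripper_width: 0.0384
```

{"api": "send_rows", "payload": {"rows": [[[0, 0, -0.02, 0, 0, 0, 45], [0, 0, -0.04, 0, 0.5, 0, 45], [0, 0, -0.04, 0, 1, 0, 45], [0, 0, 0, 0, 1, 0, 60]]]}}

```text
clock: 8.4
eef_pos: [0.5447, 0.3368, 0.1306]
orientation: [3.137, 0.012, -3.055]
force: [0.3, -0.2, 0.4]
gripper_width: 0.051
```

```bash
python3 - <<'E'
from h import *
s=read_state(); print(s["clock"],s["eef_pos"],np.degrees(s["orientation"]),s["force"],s["gripper_width"]); np.save("w5.npy",tcpT(s))
im=eyes.capture("wrist"); cv2.imwrite("pics/w5.png",im[:,:,::-1])
E
```

```text
8.4 [0.54469652 0.33675258 0.13064858] [ 179.76003824    0.7129007  -175.05570601] [ 0.31964428 -0.23613075  0.37702025] 0.051042936438655935
```

View pics/w5.png

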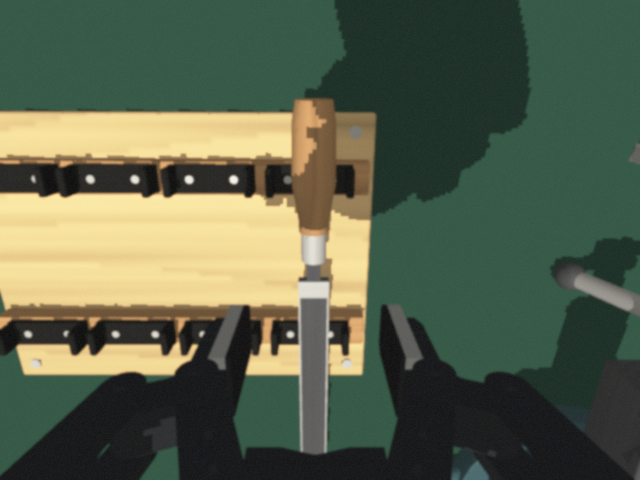

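The 288 is seated centred in place_1: the handle is between the cheeks at (312,180), the blade in the rear notch at (313,335), and the ferrule between the bars at row 248. Next is the 252.

```bash
python3 - <<'E'
from h import *
plan([.519,-.270,.11],178.7,14,70)
E
```

```text
n 14 from [0.5439 0.3361 0.1282]
[0.0055, -0.043, 0.0011, 0.01, 0.03, 0.44, 70.0],
[0.0052, -0.043, 0.0011, 0.01, 0.03, 0.44, 70.0],
[0.0048, -0.0431, 0.0012, 0.01, 0.03, 0.44, 70.0],
[0.0045, -0.0431, 0.0012, 0.01, 0.03, 0.44, 70.0],
[0.0042, -0.0431, 0.0012, 0.01, 0.03, 0.44, 70.0],
[0.0038, -0.0432, 0.0012, 0.01, 0.03, 0.44, 70.0],
[0.0035, -0.0432, 0.0012, 0.01, 0.03, 0.44, 70.0],
[0.0032, -0.0432, 0.0012, 0.01, 0.03, 0.44, 70.0],
[0.0028, -0.0432, 0.0012, 0.01, 0.03, 0.44, 70.0],
[0.0025, -0.0433, 0.0012, 0.01, 0.03, 0.44, 70.0],
[0.0021, -0.0433, 0.0013, 0.01, 0.03, 0.44, 70.0],
[0.0018, -0.0433, 0.0013, 0.01, 0.03, 0.44, 70.0],
[0.0015, -0.0433, 0.0013, 0.01, 0.03, 0.44, 70.0],
[0.0011, -0.0433, 0.0013, 0.01, 0.03, 0.44, 70.0],
```

{"api": "send_rows", "payload": {"rows": [[[0.0055, -0.043, 0.001, 0, 0, 0.45, 70], [0.005, -0.043, 0.001, 0, 0, 0.45, 70], [0.005, -0.043, 0.001, 0, 0, 0.45, 70], [0.0045, -0.043, 0.001, 0, 0, 0.45, 70], [0.004, -0.043, 0.001, 0, 0, 0.45, 70], [0.004, -0.043, 0.001, 0, 0, 0.45, 70], [0.0035, -0.043, 0.001, 0, 0.1, 0.45, 70], [0.003, -0.043, 0.001, 0, 0.1, 0.45, 70], [0.003, -0.043, 0.001, 0, 0.1, 0.45, 70], [0.0025, -0.0435, 0.001, 0, 0.1, 0.45, 70], [0.002, -0.0435, 0.001, 0, 0, 0.45, 70], [0.002, -0.0435, 0.001, 0, 0, 0.45, 70]]]}}

```text
clock: 9.95
eef_pos: [0.5196, -0.1844, 0.1115]
orientation: [3.138, -0.003, 3.133]
force: [1.2, 0.3, -0.0]
gripper_width: 0.0598
```

{"api": "send_rows", "payload": {"rows": [[[0.0015, -0.0435, 0.001, 0, 0, 0.45, 70], [0.001, -0.0435, 0.001, 0, 0, 0.4, 70], [0, 0, 0, 0, 0, 0, 70], [0, 0, 0, 0, 0, 0, 70]]]}}

```text
clock: 10.45
eef_pos: [0.5162, -0.2696, 0.1096]
orientation: [3.138, -0.003, 3.118]
force: [-0.4, 0.4, 0.2]
gripper_width: 0.0596
```

```bash
python3 - <<'E'
from h import *
s=read_state(); print(s["clock"],np.degrees(s["orientation"])); np.save("w6.npy",tcpT(s))
im=eyes.capture("wrist"); cv2.imwrite("pics/w6.png",im[:,:,::-1])
plan([.519,-.270,.0045],178.7,4,60)
E
```

```text
10.45 [179.77105348  -0.19307492 178.66361653]
n 4 from [ 0.5165 -0.2692  0.11  ]
[-0.0007, -0.0003, 0.0264, 0.05, -0.04, 0.0, 60.0],
[-0.0007, -0.0003, 0.0264, 0.05, -0.04, 0.0, 60.0],
[-0.0007, -0.0002, 0.0264, 0.05, -0.04, 0.0, 60.0],
[-0.0007, -0.0002, 0.0264, 0.05, -0.04, 0.0, 60.0],
```

View pics/w6.png

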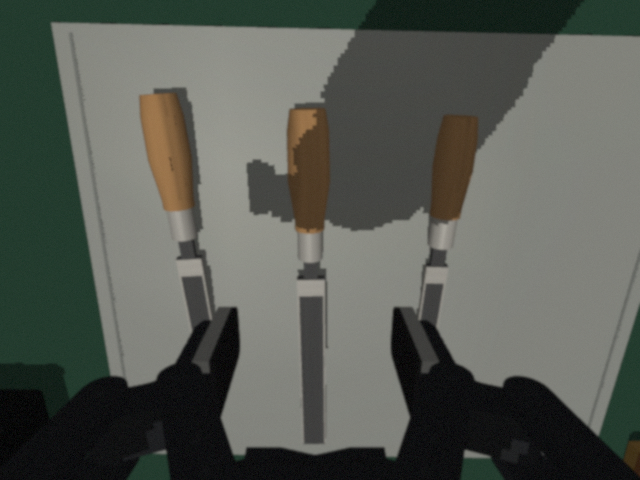

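The 252 is under the tool with its ferrule at (310,248), about 2–3 mm left of centre (towards −y). I'll descend and grip.

{"api": "send_rows", "payload": {"rows": [[[-0.0005, -0.001, 0.035, 0, 0, 0, 60], [-0.0005, -0.001, 0.035, 0, 0, 0, 60], [-0.0005, -0.0005, 0.025, 0, 0, 0, 55], [-0.0005, 0, 0.011, 0, 0, 0, 50], [0, 0, 0, 0, 0, 0, 0], [0, 0, 0, 0, 0, 0, 0], [0, 0, 0, 0, 0, 0, 0], [0, 0, 0, 0, 0, 0, 0]]], "force": 100}}

```text
clock: 11.5
eef_pos: [0.5198, -0.2731, 0.006]
orientation: [3.14, 0.001, 3.119]
force: [0.4, 0.8, 1.9]
gripper_width: 0.0119
```

{"api": "send_rows", "payload": {"rows": [[[0, 0, 0, 0, 0, 0, 0], [0, 0, -0.01, 0, 0, 0, 0], [0, 0, -0.03, 0, 0, 0, 0], [0, 0, -0.04, 0, 0, 0, 0], [0, 0, -0.04, 0, 0, 0, 0]]]}}

```text
clock: 12.12
eef_pos: [0.5186, -0.2729, 0.1262]
orientation: [3.139, -0.002, 3.118]
force: [0.4, -1.3, -0.5]
gripper_width: 0.0115
```

```bash
python3 - <<'E'
from h import *
s=read_state(); print(s["clock"],s["eef_pos"],np.degrees(s["orientation"]),s["gripper_width"],s["force"])
im=eyes.capture("wrist"); cv2.imwrite("pics/w7.png",im[:,:,::-1])
y=np.radians(4.9); p2=np.array([.5155,.271])
g=p2+.035*np.array([np.cos(y),np.sin(y)]); print(g)
plan([*g,.125],184.6,13,0,pitch=-2.9)
E
```

```text
12.125 [ 0.51858444 -0.27286926  0.12623913] [ 1.79864995e+02 -1.20747319e-01  1.78670525e+02] 0.011534159135899237 [ 0.42069932 -1.3317212  -0.50898461]
[0.55037209 0.27398959]
n 13 from [ 0.5211 -0.2746  0.1323]
[-0.0013, 0.0422, 0.0005, -0.02, -0.2, -0.46, 0.0],
[-0.0016, 0.0422, 0.0005, -0.02, -0.2, -0.46, 0.0],
[-0.0019, 0.0422, 0.0005, -0.02, -0.2, -0.46, 0.0],
[-0.0023, 0.0422, 0.0005, -0.02, -0.2, -0.46, 0.0],
[-0.0026, 0.0422, 0.0006, -0.02, -0.2, -0.46, 0.0],
[-0.0029, 0.0422, 0.0006, -0.02, -0.2, -0.46, 0.0],
[-0.0033, 0.0421, 0.0006, -0.02, -0.2, -0.46, 0.0],
[-0.0036, 0.0421, 0.0006, -0.02, -0.2, -0.46, 0.0],
[-0.0039, 0.0421, 0.0007, -0.02, -0.2, -0.46, 0.0],
[-0.0043, 0.042, 0.0007, -0.02, -0.2, -0.46, 0.0],
[-0.0046, 0.042, 0.0007, -0.02, -0.2, -0.46, 0.0],
[-0.0049, 0.042, 0.0008, -0.02, -0.2, -0.46, 0.0],
[-0.0053, 0.0419, 0.0008, -0.02, -0.2, -0.46, 0.0],
```

View pics/w7.png

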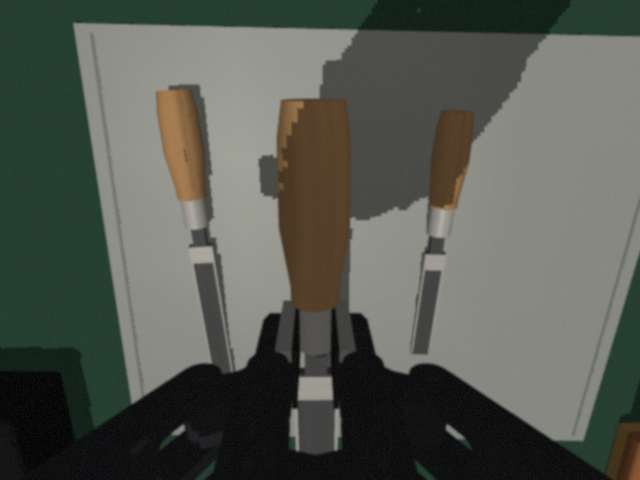

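The 252 is held, aligned with the tool. Next I'll carry it to place_2.

{"api": "send_rows", "payload": {"rows": [[[-0.0015, 0.042, 0.0005, 0, -0.2, -0.5, 0], [-0.0015, 0.042, 0.0005, 0, -0.2, -0.5, 0], [-0.002, 0.042, 0.0005, 0, -0.2, -0.5, 0], [-0.0025, 0.042, 0.0005, 0, -0.2, -0.5, 0], [-0.0025, 0.042, 0.0005, 0, -0.2, -0.5, 0], [-0.003, 0.042, 0.0005, 0, -0.2, -0.5, 0], [-0.0035, 0.042, 0.0005, 0, -0.2, -0.5, 0], [-0.0035, 0.042, 0.0005, 0, -0.2, -0.5, 0], [-0.004, 0.042, 0.0005, 0, -0.2, -0.5, 0], [-0.0045, 0.042, 0.0005, 0, -0.2, -0.5, 0], [-0.0045, 0.042, 0.0005, 0, -0.2, -0.4, 0], [-0.005, 0.042, 0.0005, 0, -0.2, -0.3, 0]]]}}

```text
clock: 13.68
eef_pos: [0.5444, 0.2331, 0.1207]
orientation: [-3.141, 0.041, -3.065]
force: [0.1, 0.8, -1.0]
gripper_width: 0.012
```

{"api": "send_rows", "payload": {"rows": [[[-0.005, 0.042, 0.0005, 0, -0.3, -0.3, 0], [0, 0, 0, 0, 0, 0, 0], [0, 0, 0, 0, 0, 0, 0]]]}}

```text
clock: 14.05
eef_pos: [0.546, 0.2738, 0.1201]
orientation: [-3.141, 0.045, -3.06]
force: [0.4, -0.8, -0.2]
gripper_width: 0.0113
```

```bash
python3 - <<'E'
from h import *
s=read_state(); print(s["clock"],s["eef_pos"],np.degrees(s["orientation"]),s["gripper_width"],s["force"])
im=eyes.capture("wrist"); cv2.imwrite("pics/w8.png",im[:,:,::-1])
plan([.5504,.274,.0265],184.6,4,0,pitch=-2.9)
E
```

```text
14.05 [0.54598498 0.27381433 0.12007855] [-179.94746848    2.5902286  -175.30153025] 0.011336592054474659 [ 0.38372847 -0.79290696 -0.1642189 ]
n 4 from [0.5461 0.2733 0.1201]
[-0.0, 0.0001, 0.0234, -0.01, -0.08, 0.01, 0.0],
[0.0, 0.0001, 0.0234, -0.01, -0.08, 0.01, 0.0],
[0.0, 0.0001, 0.0234, -0.01, -0.08, 0.01, 0.0],
[0.0001, 0.0001, 0.0234, -0.01, -0.08, 0.01, 0.0],
```

View pics/w8.png

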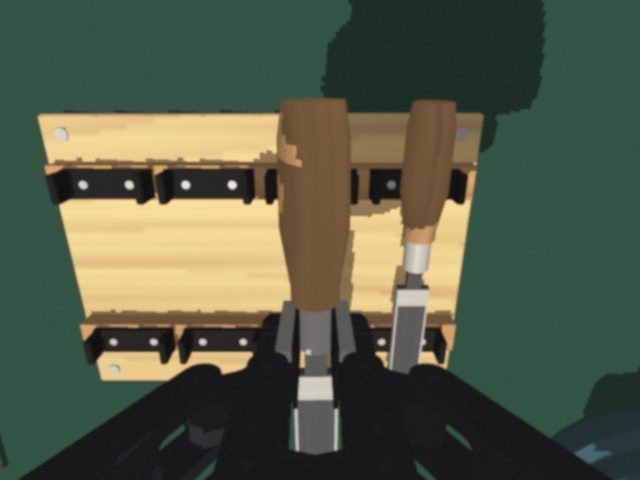

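{"api": "send_rows", "payload": {"rows": [[[0, 0, 0.03, 0, 0, 0, 0], [0, 0, 0.03, 0, 0, 0, 0], [0, 0, 0.02, 0, -0.1, 0, 0], [0, 0, 0.01, 0, 0, 0, 0], [0, 0, 0.003, 0, 0, 0, 0], [0, 0, 0, 0, 0, 0, 0], [0, 0, 0, 0, 0, 0, 20], [0, 0, 0, 0, 0, 0, 35], [0, 0, 0, 0, 0, 0, 40], [0, 0, 0, 0, 0, 0, 40]]]}}

```text
clock: 15.35
eef_pos: [0.5508, 0.2747, 0.0274]
orientation: [-3.142, 0.048, -3.06]
force: [-0.2, 0.2, -0.1]
gripper_width: 0.0338
```

{"api": "send_rows", "payload": {"rows": [[[0, 0, -0.02, 0, 0, 0, 40], [0, 0, -0.04, 0, 0.5, 0, 40], [0, 0, -0.04, 0, 1, 0, 40], [0, 0, 0, 0, 1, 0, 60]]]}}

```text
clock: 15.85
eef_pos: [0.5487, 0.2752, 0.1314]
orientation: [3.14, 0.011, -3.06]
force: [0.2, -0.5, -1.1]
gripper_width: 0.0504
```

```bash
python3 - <<'E'
from h import *
s=read_state(); print(s["clock"],s["eef_pos"],np.degrees(s["orientation"]),s["force"],s["gripper_width"])
im=eyes.capture("wrist"); cv2.imwrite("pics/w9.png",im[:,:,::-1])
plan([.502,-.3495,.11],178.9,15,65)
E
```

```text
15.85 [0.54873355 0.27522709 0.13136285] [ 179.898971      0.61905528 -175.30149226] [ 0.18515171 -0.47968565 -1.0772439 ] 0.05037527472368377
n 15 from [0.5479 0.2747 0.1291]
[0.0065, -0.0412, 0.0012, 0.0, 0.03, 0.39, 65.0],
[0.0062, -0.0413, 0.0012, 0.0, 0.03, 0.39, 65.0],
[0.0059, -0.0413, 0.0012, 0.0, 0.03, 0.39, 65.0],
[0.0056, -0.0413, 0.0012, 0.0, 0.03, 0.39, 65.0],
[0.0053, -0.0414, 0.0012, 0.0, 0.03, 0.39, 65.0],
[0.0051, -0.0414, 0.0012, 0.0, 0.03, 0.39, 65.0],
[0.0048, -0.0415, 0.0012, 0.0, 0.03, 0.39, 65.0],
[0.0045, -0.0415, 0.0012, 0.0, 0.03, 0.39, 65.0],
[0.0042, -0.0415, 0.0012, 0.0, 0.03, 0.39, 65.0],
[0.0039, -0.0415, 0.0012, 0.0, 0.03, 0.39, 65.0],
[0.0037, -0.0416, 0.0012, 0.0, 0.03, 0.39, 65.0],
[0.0034, -0.0416, 0.0013, 0.0, 0.03, 0.39, 65.0],
[0.0031, -0.0416, 0.0013, 0.0, 0.03, 0.39, 65.0],
[0.0028, -0.0416, 0.0013, 0.0, 0.03, 0.39, 65.0],
[0.0025, -0.0416, 0.0013, 0.0, 0.03, 0.39, 65.0],
```

View pics/w9.png

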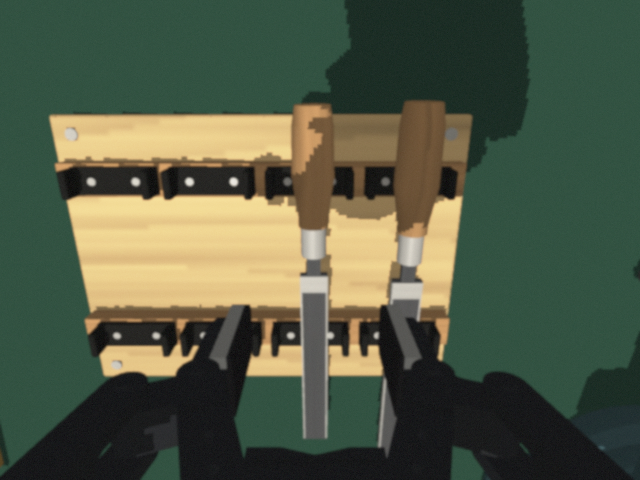

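The 252 is seated centred in place_2 with its ferrule at (314,243). Next is the 216.

{"api": "send_rows", "payload": {"rows": [[[0.0065, -0.041, 0.001, 0, 0, 0.3, 65], [0.006, -0.0415, 0.001, 0, 0, 0.3, 65], [0.006, -0.0415, 0.001, 0, 0, 0.3, 65], [0.0055, -0.0415, 0.001, 0, 0, 0.3, 65], [0.0055, -0.0415, 0.001, 0, 0, 0.3, 65], [0.005, -0.0415, 0.001, 0, 0.1, 0.3, 65], [0.005, -0.0415, 0.001, 0, 0.1, 0.3, 65], [0.0045, -0.0415, 0.001, 0, 0.1, 0.3, 65], [0.0045, -0.0415, 0.001, 0, 0.1, 0.3, 65], [0.004, -0.0415, 0.001, 0, 0.1, 0.3, 65], [0.004, -0.0415, 0.001, 0, 0, 0.3, 65], [0.0035, -0.0415, 0.001, 0, 0, 0.3, 65]]]}}

```text
clock: 17.4
eef_pos: [0.5117, -0.2267, 0.1135]
orientation: [3.14, -0.007, -3.123]
force: [0.5, 0.8, -1.1]
gripper_width: 0.0561
```

{"api": "send_rows", "payload": {"rows": [[[0.0035, -0.0415, 0.001, 0, 0, 0.3, 65], [0.003, -0.0415, 0.001, 0, 0, 0.3, 65], [0.003, -0.0415, 0.001, 0, 0, 0.2, 65], [0, 0, 0, 0, 0, 0, 65], [0, 0, 0, 0, 0, 0, 65]]]}}

```text
clock: 18.02
eef_pos: [0.5041, -0.3495, 0.1108]
orientation: [3.139, -0.006, -3.137]
force: [-0.6, -0.3, -0.6]
gripper_width: 0.0553
```

```bash
python3 - <<'E'
from h import *
s=read_state(); print(s["clock"],s["eef_pos"],np.degrees(s["orientation"])); np.save("w10.npy",tcpT(s))
im=eyes.capture("wrist"); cv2.imwrite("pics/w10.png",im[:,:,::-1])
E
```

```text
18.025 [ 0.50411131 -0.34951179  0.11076407] [ 179.87349118   -0.37038747 -179.7334657 ]
```

View pics/w10.png

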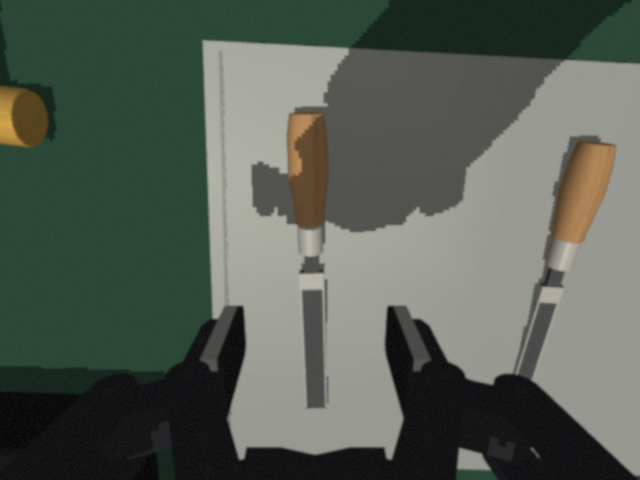

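```bash
python3 - <<'E'
from h import *
np.set_printoptions(precision=4,suppress=True)
T=np.load("w10.npy")
p=[wpx(T,u,w,z) for (u,w),z in zip([(307,113),(310,228),(312,256),(316,407)],[.016,.014,.012,.004])]; print(*p)
x=p[3]-p[0]; yaw=np.degrees(np.arctan2(x[1],x[0])); print(yaw,np.linalg.norm(x))
c=(p[1]+p[2])/2
plan([c[0],c[1],.0035],180+yaw,4,60)
E
```

```text
[ 0.4246 -0.3528  0.016 ] [ 0.4934 -0.351   0.014 ] [ 0.5129 -0.3497  0.012 ] [ 0.6396 -0.3464  0.004 ]
1.7151525239999013 0.21544120926702437
n 4 from [ 0.5044 -0.3491  0.1111]
[0.0001, -0.0004, 0.0269, 0.03, -0.09, -0.35, 60.0],
[0.0002, -0.0004, 0.0269, 0.03, -0.09, -0.35, 60.0],
[0.0002, -0.0003, 0.0269, 0.03, -0.09, -0.35, 60.0],
[0.0003, -0.0003, 0.0269, 0.03, -0.09, -0.35, 60.0],
```

{"api": "send_rows", "payload": {"rows": [[[0, -0.0005, 0.035, 0, -0.1, -0.4, 60], [0, -0.0005, 0.035, 0, -0.1, -0.4, 60], [0, -0.0005, 0.025, 0, -0.1, -0.4, 55], [0, 0, 0.013, 0, -0.1, -0.2, 50], [0, 0, 0, 0, 0, 0, 0], [0, 0, 0, 0, 0, 0, 0], [0, 0, 0, 0, 0, 0, 0], [0, 0, 0, 0, 0, 0, 0], [0, 0, 0, 0, 0, 0, 0]]], "force": 100}}

```text
clock: 19.2
eef_pos: [0.5054, -0.3524, 0.0051]
orientation: [-3.141, 0.004, -3.112]
force: [0.6, 0.1, 2.5]
gripper_width: 0.0117
```

{"api": "send_rows", "payload": {"rows": [[[0, 0, -0.01, 0, 0, 0, 0], [0, 0, -0.03, 0, 0, 0, 0], [0, 0, -0.04, 0, 0, 0, 0], [0, 0, -0.04, 0, 0, 0, 0], [0, 0, 0, 0, 0, 0, 0]]]}}

```text
clock: 19.82
eef_pos: [0.5063, -0.3538, 0.1287]
orientation: [-3.136, 0.008, -3.112]
force: [0.4, -0.2, -1.0]
gripper_width: 0.0115
```

```bash
python3 - <<'E'
from h import *
s=read_state(); print(s["clock"],s["eef_pos"],np.degrees(s["orientation"]),s["gripper_width"],s["force"])
im=eyes.capture("wrist"); cv2.imwrite("pics/w11.png",im[:,:,::-1])
y=np.radians(4.9); p3=np.array([.5205,.2095])
g=p3+.035*np.array([np.cos(y),np.sin(y)]); print(g)
plan([*g,.125],184.9,13,0,pitch=-3.3)
E
```

```text
19.825 [ 0.50625688 -0.35375975  0.12869021] [-179.69748229    0.44191125 -178.31676056] 0.011514832429264071 [ 0.43402777 -0.16955062 -0.99129729]
[0.55537209 0.21248959]
n 13 from [ 0.5052 -0.3528  0.1263]
[-0.0051, 0.0434, 0.0, -0.02, -0.23, -0.25, 0.0],
[-0.0053, 0.0433, 0.0, -0.02, -0.23, -0.25, 0.0],
[-0.0055, 0.0433, 0.0001, -0.02, -0.23, -0.25, 0.0],
[-0.0057, 0.0433, 0.0001, -0.02, -0.23, -0.25, 0.0],
[-0.0059, 0.0433, 0.0002, -0.02, -0.23, -0.25, 0.0],
[-0.0061, 0.0432, 0.0002, -0.02, -0.23, -0.25, 0.0],
[-0.0062, 0.0432, 0.0002, -0.02, -0.23, -0.25, 0.0],
[-0.0064, 0.0432, 0.0003, -0.02, -0.23, -0.25, 0.0],
[-0.0066, 0.0432, 0.0003, -0.02, -0.23, -0.25, 0.0],
[-0.0068, 0.0431, 0.0004, -0.02, -0.23, -0.25, 0.0],
[-0.007, 0.0431, 0.0004, -0.02, -0.23, -0.25, 0.0],
[-0.0072, 0.0431, 0.0004, -0.02, -0.23, -0.25, 0.0],
[-0.0074, 0.043, 0.0005, -0.02, -0.23, -0.25, 0.0],
```

View pics/w11.png

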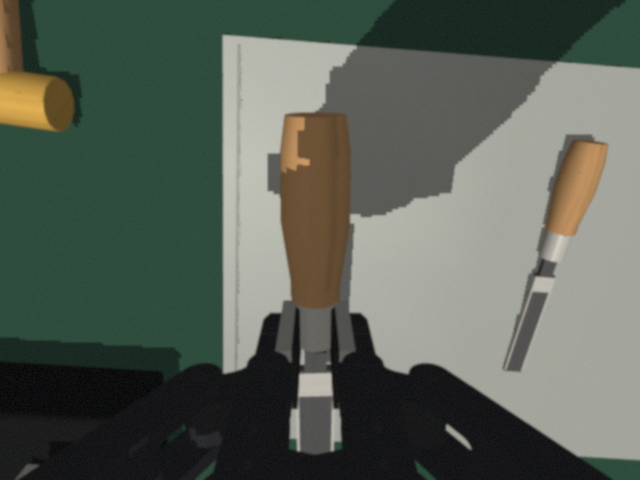

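The 216 is held and aligned. I'll carry it to place_3.

{"api": "send_rows", "payload": {"rows": [[[-0.005, 0.0435, 0, 0, -0.25, -0.25, 0], [-0.0055, 0.0435, 0, 0, -0.25, -0.25, 0], [-0.0055, 0.0435, 0, 0, -0.25, -0.25, 0], [-0.0055, 0.0435, 0, 0, -0.25, -0.25, 0], [-0.006, 0.0435, 0, 0, -0.25, -0.25, 0], [-0.006, 0.043, 0, 0, -0.25, -0.25, 0], [-0.006, 0.043, 0, 0, -0.25, -0.25, 0], [-0.0065, 0.043, 0.0005, 0, -0.25, -0.25, 0], [-0.0065, 0.043, 0.0005, 0, -0.2, -0.25, 0], [-0.007, 0.043, 0.0005, 0, -0.2, -0.25, 0], [-0.007, 0.043, 0.0005, 0, -0.2, -0.25, 0], [-0.007, 0.043, 0.0005, 0, -0.2, -0.25, 0]]]}}

```text
clock: 21.38
eef_pos: [0.5489, 0.1709, 0.1218]
orientation: [-3.14, 0.048, -3.06]
force: [0.5, -1.2, -1.1]
gripper_width: 0.0118
```

{"api": "send_rows", "payload": {"rows": [[[-0.0075, 0.043, 0.0005, 0, -0.2, -0.25, 0], [0, 0, 0, 0, 0, 0, 0], [0, 0, 0, 0, 0, 0, 0]]]}}

```text
clock: 21.75
eef_pos: [0.553, 0.2128, 0.1219]
orientation: [-3.139, 0.052, -3.055]
force: [0.3, -0.3, -1.6]
gripper_width: 0.0114
```

```bash
python3 - <<'E'
from h import *
s=read_state(); print(s["clock"],s["eef_pos"],np.degrees(s["orientation"]),s["gripper_width"],s["force"])
im=eyes.capture("wrist"); cv2.imwrite("pics/w12.png",im[:,:,::-1])
plan([.5553,.2125,.026],184.9,4,0,pitch=-3.3)
E
```

```text
21.75 [0.55304005 0.21275444 0.12194523] [-179.84620037    2.97925096 -175.03764642] 0.011377416738570963 [ 0.28885974 -0.332681   -1.61230986]
n 4 from [0.5533 0.2123 0.1223]
[0.0008, 0.0001, 0.0241, -0.04, -0.07, 0.0, 0.0],
[0.0008, 0.0001, 0.0241, -0.04, -0.07, 0.0, 0.0],
[0.0008, 0.0, 0.0241, -0.04, -0.07, 0.0, 0.0],
[0.0009, 0.0, 0.0241, -0.04, -0.07, 0.0, 0.0],
```

View pics/w12.png

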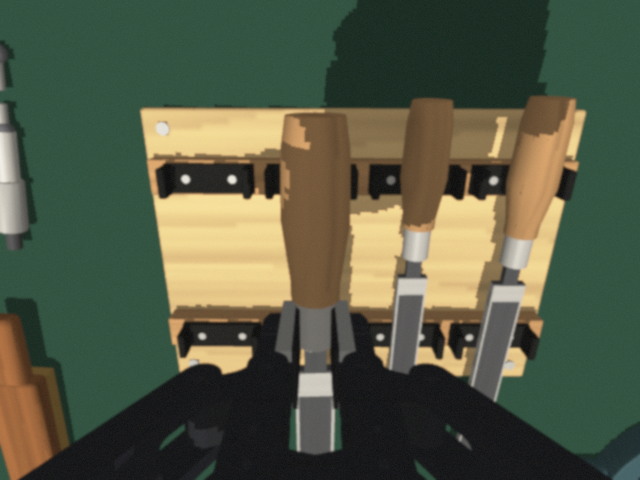

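{"api": "send_rows", "payload": {"rows": [[[0.001, 0, 0.03, 0, -0.1, 0, 0], [0.001, 0, 0.03, 0, -0.1, 0, 0], [0.0005, 0, 0.02, 0, 0, 0, 0], [0.0005, 0, 0.011, 0, 0, 0, 0], [0, 0, 0.004, 0, 0, 0, 0], [0, 0, 0, 0, 0, 0, 0], [0, 0, 0, 0, 0, 0, 20], [0, 0, 0, 0, 0, 0, 35], [0, 0, 0, 0, 0, 0, 40], [0, 0, 0, 0, 0, 0, 40]]]}}

```text
clock: 23.05
eef_pos: [0.5567, 0.2134, 0.0285]
orientation: [-3.14, 0.059, -3.055]
force: [0.2, -0.1, -0.2]
gripper_width: 0.0343
```

{"api": "send_rows", "payload": {"rows": [[[0, 0, -0.02, 0, 0, 0, 40], [0, 0, -0.04, 0, 1, 0, 40], [0, 0, -0.04, 0, 1, 0, 40], [0, 0, 0, 0, 1, 0, 60]]]}}

```text
clock: 23.55
eef_pos: [0.554, 0.2137, 0.1321]
orientation: [-3.141, 0.013, -3.055]
force: [-0.2, 0.7, -0.6]
gripper_width: 0.0507
```

```bash
python3 - <<'E'
from h import *
s=read_state(); print(s["clock"],s["eef_pos"],np.degrees(s["orientation"]),s["force"],s["gripper_width"])
im=eyes.capture("wrist"); cv2.imwrite("pics/w13.png",im[:,:,::-1])
plan([.513,-.1855,.11],176.6,10,65)
E
```

```text
23.55 [0.55397364 0.21371575 0.13214277] [-179.96149356    0.72217695 -175.0576527 ] [-0.24876046  0.74770929 -0.55504871] 0.050738532681684954
n 10 from [0.5531 0.2133 0.1299]
[0.0074, -0.0394, 0.002, -0.0, 0.05, 0.83, 65.0],
[0.0069, -0.0395, 0.002, -0.0, 0.05, 0.83, 65.0],
[0.0063, -0.0396, 0.002, -0.0, 0.05, 0.83, 65.0],
[0.0057, -0.0397, 0.002, -0.0, 0.05, 0.83, 65.0],
[0.0051, -0.0398, 0.002, -0.0, 0.05, 0.83, 65.0],
[0.0046, -0.0398, 0.002, -0.0, 0.05, 0.83, 65.0],
[0.004, -0.0399, 0.002, -0.0, 0.05, 0.83, 65.0],
[0.0034, -0.0399, 0.002, -0.0, 0.05, 0.83, 65.0],
[0.0028, -0.04, 0.002, -0.0, 0.05, 0.83, 65.0],
[0.0022, -0.04, 0.002, -0.0, 0.05, 0.83, 65.0],
```

View pics/w13.png

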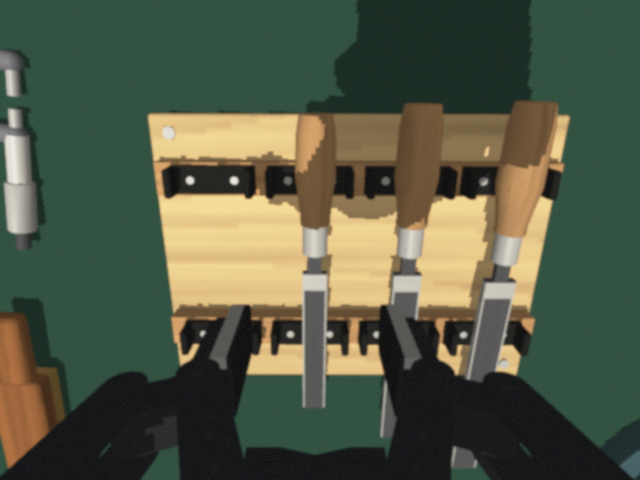

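The 216 is seated in place_3, with its ferrule at (315,241) and the blade at (314,335) between the rear cheeks. The last one is the 180.

{"api": "send_rows", "payload": {"rows": [[[0.0075, -0.0395, 0.002, 0, 0, 0.85, 65], [0.007, -0.0395, 0.002, 0, 0, 0.85, 65], [0.0065, -0.0395, 0.002, 0, 0.1, 0.85, 65], [0.0055, -0.0395, 0.002, 0, 0.1, 0.85, 65], [0.005, -0.04, 0.002, 0, 0.1, 0.85, 65], [0.0045, -0.04, 0.002, 0, 0.1, 0.85, 65], [0.004, -0.04, 0.002, 0, 0.1, 0.8, 65], [0.0035, -0.04, 0.002, 0, 0, 0.8, 65], [0.003, -0.04, 0.002, 0, 0, 0.8, 65], [0.002, -0.04, 0.002, 0, 0, 0.8, 65], [0, 0, 0, 0, 0, 0, 65], [0, 0, 0, 0, 0, 0, 65]]]}}

```text
clock: 25.1
eef_pos: [0.51, -0.1857, 0.1075]
orientation: [-3.141, -0.005, 3.082]
force: [-0.3, 1.0, 1.0]
gripper_width: 0.0554
```

```bash
python3 - <<'E'
from h import *
s=read_state(); print(s["clock"],s["eef_pos"],np.degrees(s["orientation"])); np.save("w14.npy",tcpT(s))
im=eyes.capture("wrist"); cv2.imwrite("pics/w14.png",im[:,:,::-1])
E
```

```text
25.1 [ 0.51001178 -0.18568423  0.10748492] [-179.98943143   -0.26287322  176.60893046]
```

View pics/w14.png

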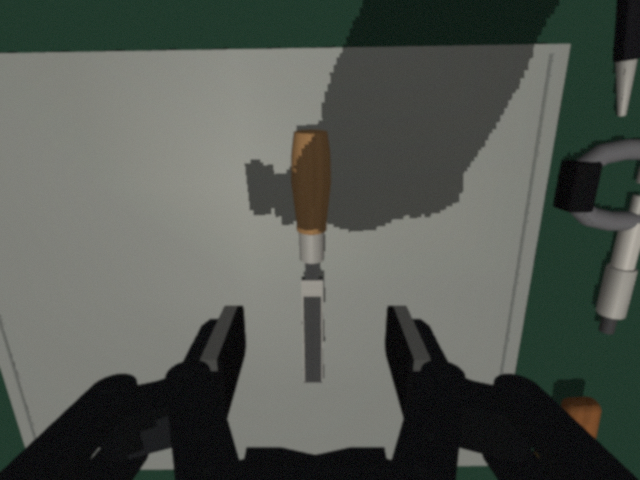

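```bash
python3 - <<'E'
from h import *
np.set_printoptions(precision=4,suppress=True)
T=np.load("w14.npy")
p=[wpx(T,u,w,z) for (u,w),z in zip([(311,131),(311,234),(312,263),(313,381)],[.016,.014,.012,.004])]; print(*p)
x=p[3]-p[0]; yaw=np.degrees(np.arctan2(x[1],x[0])); print(yaw,np.linalg.norm(x))
c=(p[1]+p[2])/2
plan([c[0],c[1],.003],180+yaw,4,60)
E
```

```text
[ 0.4403 -0.1825  0.016 ] [ 0.5023 -0.1863  0.014 ] [ 0.5224 -0.187   0.012 ] [ 0.6192 -0.1922  0.004 ]
-3.110924445053081 0.17957140277310898
n 4 from [ 0.5102 -0.1853  0.1078]
[-0.0007, -0.0003, 0.0262, -0.01, -0.06, -0.06, 60.0],
[-0.0006, -0.0003, 0.0262, -0.01, -0.06, -0.06, 60.0],
[-0.0006, -0.0003, 0.0262, -0.01, -0.06, -0.06, 60.0],
[-0.0006, -0.0003, 0.0262, -0.01, -0.06, -0.06, 60.0],
```

{"api": "send_rows", "payload": {"rows": [[[-0.001, -0.0005, 0.035, 0, -0.1, -0.1, 60], [-0.0005, -0.0005, 0.035, 0, -0.1, -0.1, 60], [-0.0005, -0.0005, 0.023, 0, 0, 0, 55], [-0.0005, 0, 0.012, 0, 0, 0, 50], [0, 0, 0, 0, 0, 0, 0], [0, 0, 0, 0, 0, 0, 0], [0, 0, 0, 0, 0, 0, 0], [0, 0, 0, 0, 0, 0, 0], [0, 0, 0, 0, 0, 0, 0]]], "force": 100}}

```text
clock: 26.28
eef_pos: [0.5139, -0.1884, 0.0044]
orientation: [-3.14, 0.003, 3.086]
force: [0.8, -0.2, 2.7]
gripper_width: 0.0116
```

{"api": "send_rows", "payload": {"rows": [[[0, 0, -0.01, 0, 0, 0, 0], [0, 0, -0.03, 0, 0, 0, 0], [0, 0, -0.04, 0, 0, 0, 0], [0, 0, -0.04, 0, 0, 0, 0], [0, 0, 0, 0, 0, 0, 0]]]}}

```text
clock: 26.9
eef_pos: [0.5153, -0.1891, 0.1277]
orientation: [-3.137, 0.007, 3.086]
force: [0.2, -0.3, -0.9]
gripper_width: 0.0117
```

```bash
python3 - <<'E'
from h import *
s=read_state(); print(s["clock"],s["eef_pos"],np.degrees(s["orientation"]),s["gripper_width"],s["force"])
im=eyes.capture("wrist"); cv2.imwrite("pics/w15.png",im[:,:,::-1])
y=np.radians(4.9); p=np.array([.5255,.148])
g=p+.035*np.array([np.cos(y),np.sin(y)]); print(g)
plan([*g,.125],184.9,10,0,pitch=-3.8)
E
```

```text
26.9 [ 0.51528927 -0.18911647  0.1276653 ] [-179.73233785    0.41571872  176.83026918] 0.011655904863452336 [ 0.15549173 -0.34637215 -0.93660973]
[0.56037209 0.15098959]
n 10 from [ 0.5141 -0.1885  0.1255]
[-0.0027, 0.0342, -0.0, -0.05, -0.36, -0.81, 0.0],
[-0.0032, 0.0341, 0.0, -0.05, -0.36, -0.81, 0.0],
[-0.0037, 0.0341, 0.0001, -0.05, -0.36, -0.81, 0.0],
[-0.0042, 0.034, 0.0001, -0.05, -0.36, -0.81, 0.0],
[-0.0047, 0.0339, 0.0002, -0.05, -0.36, -0.81, 0.0],
[-0.0051, 0.0339, 0.0002, -0.05, -0.36, -0.81, 0.0],
[-0.0056, 0.0338, 0.0003, -0.05, -0.36, -0.81, 0.0],
[-0.0061, 0.0337, 0.0003, -0.05, -0.36, -0.81, 0.0],
[-0.0066, 0.0336, 0.0004, -0.05, -0.36, -0.81, 0.0],
[-0.007, 0.0335, 0.0005, -0.05, -0.36, -0.81, 0.0],
```

View pics/w15.png

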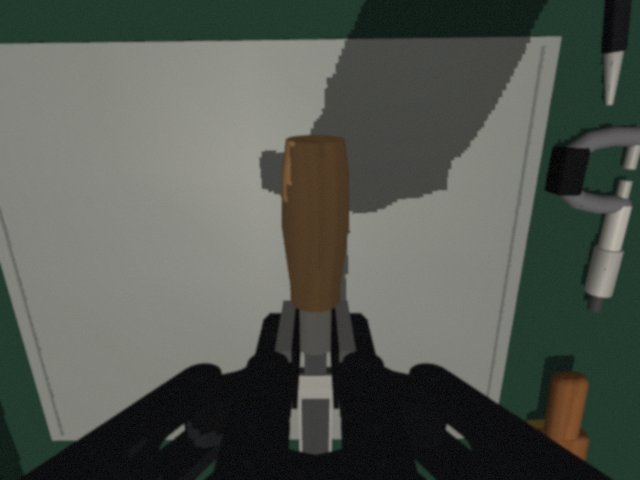

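The 180 is held. I'll carry it to place_4.

{"api": "send_rows", "payload": {"rows": [[[-0.0025, 0.034, 0, 0, -0.4, -0.8, 0], [-0.003, 0.034, 0, 0, -0.4, -0.8, 0], [-0.0035, 0.034, 0, 0, -0.4, -0.8, 0], [-0.004, 0.034, 0, 0, -0.4, -0.8, 0], [-0.0045, 0.034, 0, -0.1, -0.4, -0.8, 0], [-0.005, 0.034, 0, -0.1, -0.4, -0.8, 0], [-0.0055, 0.034, 0, 0, -0.4, -0.8, 0], [-0.006, 0.034, 0.0005, 0, -0.3, -0.8, 0], [-0.0065, 0.0335, 0.0005, 0, -0.3, -0.8, 0], [-0.007, 0.0335, 0.0005, 0, -0.3, -0.8, 0], [0, 0, 0, 0, 0, 0, 0], [0, 0, 0, 0, 0, 0, 0]]]}}

```text
clock: 28.45
eef_pos: [0.557, 0.1514, 0.1222]
orientation: [-3.138, 0.063, -3.057]
force: [-0.1, -0.1, -0.1]
gripper_width: 0.0118
```

```bash
python3 - <<'E'
from h import *
s=read_state(); print(s["clock"],s["eef_pos"],np.degrees(s["orientation"]),s["gripper_width"],s["force"])
im=eyes.capture("wrist"); cv2.imwrite("pics/w16.png",im[:,:,::-1])
plan([.5604,.151,.0265],184.9,4,0,pitch=-3.8)
E
```

```text
28.45 [0.55701786 0.15140158 0.12220328] [-179.80017512    3.59211419 -175.1450804 ] 0.011848740017344315 [-0.08820221 -0.06462136 -0.06829076]
n 4 from [0.5573 0.151  0.1225]
[0.0007, 0.0, 0.024, -0.05, -0.04, -0.02, 0.0],
[0.0008, -0.0, 0.024, -0.05, -0.04, -0.02, 0.0],
[0.0008, -0.0, 0.024, -0.05, -0.04, -0.02, 0.0],
[0.0008, -0.0001, 0.024, -0.05, -0.04, -0.02, 0.0],
```

View pics/w16.png

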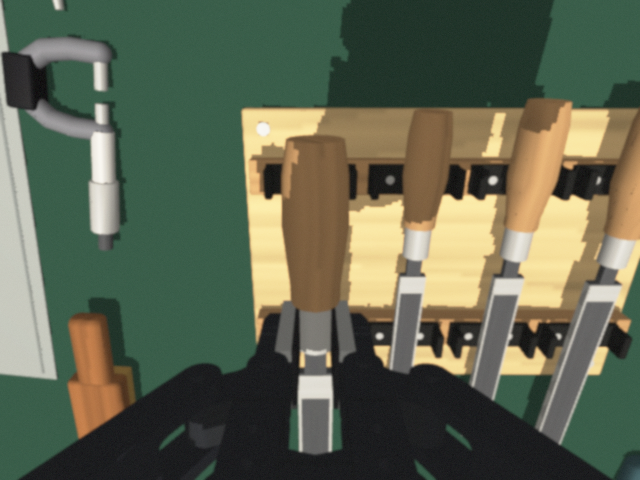

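{"api": "send_rows", "payload": {"rows": [[[0.001, 0, 0.03, 0, -0.1, 0, 0], [0.001, 0, 0.03, 0, -0.1, 0, 0], [0.0005, 0, 0.021, 0, 0, 0, 0], [0.0005, 0, 0.011, 0, 0, 0, 0], [0, 0, 0.004, 0, 0, 0, 0], [0, 0, 0, 0, 0, 0, 0], [0, 0, 0, 0, 0, 0, 20], [0, 0, 0, 0, 0, 0, 35], [0, 0, 0, 0, 0, 0, 40], [0, 0, 0, 0, 0, 0, 40]]]}}

```text
clock: 29.75
eef_pos: [0.5616, 0.1518, 0.0275]
orientation: [-3.139, 0.069, -3.057]
force: [0.9, -0.1, -0.4]
gripper_width: 0.0339
```

{"api": "send_rows", "payload": {"rows": [[[0, 0, -0.02, 0, 0, 0, 40], [0, 0, -0.04, 0, 1, 0, 40], [0, 0, -0.04, 0, 1, 0, 40], [0, 0, -0.03, 0, 1.5, 0, 60], [0, 0, 0, 0, 0, 0, 60], [0, 0, 0, 0, 0, 0, 60]]]}}

```text
clock: 30.5
eef_pos: [0.554, 0.1516, 0.1566]
orientation: [-3.139, 0.007, -3.057]
force: [-0.1, 0.1, -1.4]
gripper_width: 0.0513
```

```bash
python3 - <<'E'
from h import *
s=read_state(); print(s["clock"],s["eef_pos"],np.degrees(s["orientation"]),s["force"],s["gripper_width"])
np.save("w17.npy",tcpT(s));im=eyes.capture("wrist"); cv2.imwrite("pics/w17.png",im[:,:,::-1])
E
```

```text
30.5 [0.55400668 0.15155298 0.15655097] [-179.82910134    0.41000921 -175.16108461] [-0.13233639  0.10894164 -1.42124598] 0.051281746236617014
```

View pics/w17.png

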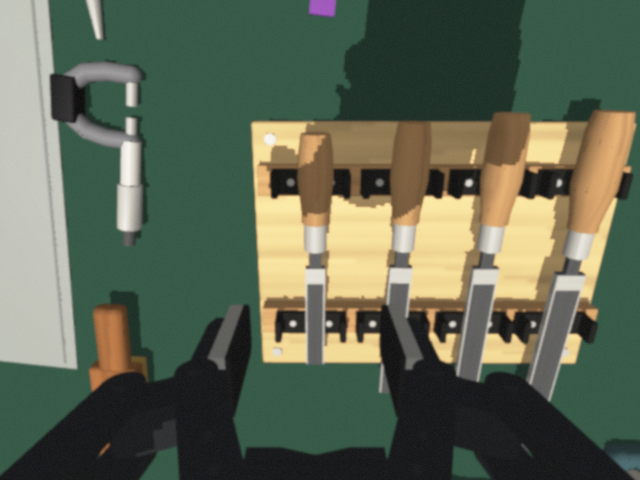

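All four appear seated. I'll back the arm off and check from the fixed cameras.

{"api": "send_rows", "payload": {"rows": [[[0, -0.05, -0.02, 0, 0, 0, 60], [0, -0.06, -0.02, 0, 0, 0, 60], [0, -0.06, 0, 0, 0, 0, 60], [0, -0.06, 0, 0, 0, 0, 60], [0, -0.06, 0, 0, 0, 0, 60], [0, -0.05, 0, 0, 0, 0, 60], [0, 0, 0, 0, 0, 0, 60], [0, 0, 0, 0, 0, 0, 60]]]}}

```text
clock: 31.55
eef_pos: [0.5817, -0.186, 0.1966]
orientation: [-3.14, 0.005, -3.058]
force: [0.3, 0.4, -0.4]
gripper_width: 0.0508
```

```bash
python3 - <<'E'
from h import *
np.set_printoptions(precision=4,suppress=True)
a=eyes.capture("scene");b=eyes.capture("side")
cv2.imwrite("pics/f1.png",cv2.resize(a[180:330,330:560,::-1],None,fx=3.4,fy=3.4,interpolation=cv2.INTER_CUBIC))
cv2.imwrite("pics/f2.png",cv2.resize(b[165:255,235:395,::-1],None,fx=5,fy=5,interpolation=cv2.INTER_CUBIC))
T=np.load("w17.npy")
y=np.radians(4.9);ex=np.array([np.cos(y),np.sin(y)]);ey=np.array([-np.sin(y),np.cos(y)])
fer={"180":(316,251),"216":(404,251),"252":(490,251),"288":(578,257)};P={"180":(.5255,.148),"216":(.5205,.2095),"252":(.5155,.271),"288":(.510,.3325)}
for k,q in fer.items():
    d=wpx(T,*q,.036)[:2]-P[k]; print(k,"origin in place x,y mm",1e3*d@ex,1e3*d@ey)
E
```

```text
180 origin in place x,y mm 43.82369200538806 2.967910289125568
216 origin in place x,y mm 43.53838255610894 3.1637192295009293
252 origin in place x,y mm 43.25340464310561 1.88264850336123
288 origin in place x,y mm 47.99539258418753 2.8652718462585325
```

View pics/f1.png

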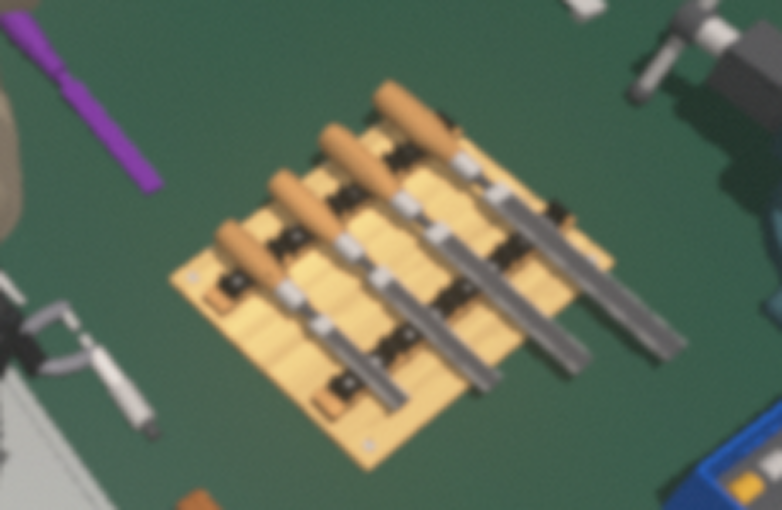

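View pics/f2.png

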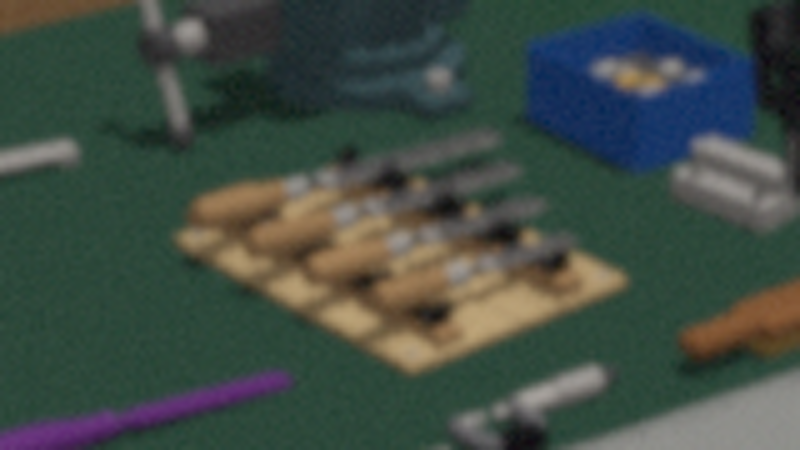

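Both views show all four files level in their notches, the longest next to the vice, and the micrometer where it was. The printed offsets are to the ferrule middle, so the file origins lie about 54–59 mm along their places and about 3 mm sideways, inside the limits.

```bash
python3 -c "
from workcell import bot
print(bot.finish_job())"
```

```text
the job is handed in; nothing more can be done
None
```

All four files are in the rack, and I handed the job in at about 32 s of the 99 s allowed. From the vice's end, the 288, 252, 216 and 180 mm files lie in place_1 to place_4, handles on the front bar and blades on the rear bar.

- **Seating:** My last picture measurements put each file's origin about 54–59 mm along its place (limits 18–100 mm) and 2–3 mm off centre (limit 13 mm). The best value given is 45 mm, so they sit about 10 mm beyond it. The scene and side views show all four lying level and still, but I did not measure their height or tilt.
- **Not touched:** The gripper is open and clear of everything, and the micrometer and purple look-alikes were left alone. The micrometer looks unmoved in the pictures, though I did not measure its position again.
- **Disagreement:** The gripper read about 12 mm across the 16 mm ferrules on every grasp. The files still held firmly and did not shift while carried.

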